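# Refill the solder dispenser and clip its lid shut

### The arm

A 6-joint arm with a two-finger parallel gripper is mounted at the origin on the work surface. World frame = base frame: x ahead of the robot, y to its left, z up, the work surface at z = 0. Lengths are in m, angles in rad, forces in N, time in s.
With the tool pointing down it reaches from about 0.275 to 0.75 m from the base axis. Payload 10.2 kg.
Tool frame: the origin (TCP) lies on the mounting face of the last link; the fingertips stand 173 mm ahead of it and the grasp point (between the pads) lies 155 mm ahead of it; z points along the fingers, y is the direction in which the jaws open and shut (so a half turn about z gives the same grasp; the last joint's range is limited). The gripper opens to 85 mm and grips with 20 to 120 N. Pads are 22 mm wide; open, the fingers measure 114 mm over their backs; the gripper's body (76 mm by 85 mm) begins 54 mm behind the grasp point. The pads swing forward as they close: fully open they stand 13 mm farther back than shut.
Start: joints at [0.997, 0.313, 1.498, -0, 1.331, -0.223], TCP at [0.18, 0.493, 0.405] pointing down, gripper open.
Joint ranges: [-2.94, 2.94], [-0.97, 2.17], [0.19, 2.56], [-1.23, 4.37], [0.02, 3.11], [-2.88, 2.88]. Speed limits (rad/s): [2.39, 2.39, 3.01, 3.14, 3.14, 3.14].

### API

Orientations are given as a 3x3 rotation matrix whose columns are the frame's x, y, z axes.
In Python, from workcell import * gives the robot as it stands.
- The arm moves only by the shell command python3 -m pendant 'ROWS' [FORCE]. ROWS is JSON, a list of rows, each a list of 3 entries, a list of its own where there are three numbers: the turn, a rotation vector about the tool's x, y, z in degrees, then the shift along the tool's x, y, z in cm, then the closure in counts, from 0 (fully open) to 255 (shut). In form: [[[wx, wy, wz], [tx, ty, tz], hand], ...]. A call has 1 to 20 rows; each row is the pose to reach, as a shift and turn from the pose measured when the call began, along the tool's axes at that moment; what a row does not reach only later rows make up. A row lasts 1/10 s, in which the tool goes at most 50 mm and 8.59 degrees, less where a joint would pass 70% of its speed; a pose out of reach is approached as far as the arm can. A call with a gripper value outside its range is refused whole. The fingers move at their own pace and stop on an object; FORCE is the grip in N (left out, the last holds). Time passes only in rows, so rows that repeat a pose let the fingers close. It gives the time, the measured TCP pose, the force and the opening at its end, in the units of the state.
- observe(): the state, without advancing time (a new reading comes with each control period).
- capture(name): name is "scene" or "side" or "wrist"; returns a dict with "image" (400x640x3 uint8, red, green, blue), "fx", "fy", "cx", "cy" (pixels), "origin" and "rotation" of the camera in the world; the wrist camera has in their place "hand_eye" (4x4, takes a point from camera to tool coordinates, whose origin is the TCP and whose axes are the flange's). Camera axes: x right, y up, looking along -z (the intrinsics and any distortion apply to the point x, -y, -z); pixel columns grow to the right and rows downward; lengths in m; the calibration is good to about 2 mm. A picture is of the moment at which its call begins: read the wrist's pose just before it. There is no depth.
- close_job(): hands the job in, once; it reports no verdict.
The state is a dict: "clock": time; "joint_pos": joint angles; "dq": joint speeds; "tau": joint torques, N m; "position": TCP position; "tcp_rot": TCP orientation; "force": force on the tool from outside, world axes, zero at the start; "wrist_torque": the same for the moment, N m; "gripper_width": opening from 0.0 (shut) to 1.0 (fully open).
Only numpy, scipy, OpenCV 4.12 (cv2) and the standard library are available. Lean on these libraries where they do the work, as an engineer would, in place of code of your own. Each camera call takes 0.05 s, during which the arm holds its last target.

### The job

Refill the solder dispenser: put every spool lying on the bench into the loading mouth at its tall end, axle across the chute so that it rolls down to the tray. Then set the lid squarely on the mouth, fully seated, and fold all four clip flaps down flat over its rim, one by one. Leave the jar, the nail cup and the wooden block where they stand.

Things in the scene. Friction and masses are not known exactly. Their poses are not given: they have to be found in the camera images.
- dispenser: Grey sheet-metal gravity dispenser for solder spools, fixed to the bench, 260 long (x) x 78 wide (y) x 160 high. Origin: centre of its underside, z up; +x points to its low open tray, -x to its tall closed end with the loading mouth on top. Inside, a ramp falls at 27.5 deg from mouth to tray. Four steel clip flaps are hinged on brackets along the mouth's two long sides.
- mouth (a point): Centre of the loading mouth in the plane of its rim, at dispenser x = -67.5, z = 160; axes as the dispenser. Opens upward, 115 (x) x 68 (y) inside, 5 mm walls. Straight below, the ramp is 45 mm down. A spool put in axle along y rolls off by itself to +x, below a cross-wall whose lower edge is 18 mm below the rim.
- tray (a point): On the ramp at the middle of the open tray, at dispenser x = 103, z = 26. The channel is 68 wide. Spools queue behind the tray's stop with centres at about dispenser x = 103, 66, 29 and -8 (four fit); a clear roof covers x = -12 to 45.
- lid: Loose white lid, 0.25 kg: plate 135 (x) x 90 (y) x 6; a plug 103 x 58 x 5 under it enters the mouth (about 5 mm play on each side); black bar handle on top, 60 long (x), 14 wide (y), from 6 to 32 above the origin. Origin: centre of the plate's underside, 5 mm above the bench as it lies there, at mouth when seated. z up. Either way round fits.
- spool1: Solder spool, 60 long, 0.25 kg (varies): two black 8-sided flanges 44 across the corners (41 across the flats) and 5 thick, a 50 mm long wound metal barrel of 32 diameter between them. Origin: its centre; local x is its axle. Lies on its side on the bench, axle level, centre 20 mm up; the flat sides keep it from rolling on the level. All spools are alike; may be absent.
- spool2: Solder spool, 60 long, 0.25 kg (varies): two black 8-sided flanges 44 across the corners (41 across the flats) and 5 thick, a 50 mm long wound metal barrel of 32 diameter between them. Origin: its centre; local x is its axle. Lies on its side on the bench, axle level, centre 20 mm up; the flat sides keep it from rolling on the level. All spools are alike; may be absent.
- spool3: Solder spool, 60 long, 0.25 kg (varies): two black 8-sided flanges 44 across the corners (41 across the flats) and 5 thick, a 50 mm long wound metal barrel of 32 diameter between them. Origin: its centre; local x is its axle. Lies on its side on the bench, axle level, centre 20 mm up; the flat sides keep it from rolling on the level. All spools are alike; may be absent.
- spool4: Solder spool, 60 long, 0.25 kg (varies): two black 8-sided flanges 44 across the corners (41 across the flats) and 5 thick, a 50 mm long wound metal barrel of 32 diameter between them. Origin: its centre; local x is its axle. Lies on its side on the bench, axle level, centre 20 mm up; the flat sides keep it from rolling on the level. All spools are alike; may be absent.
- clip1 (a joint): Angle of a steel clip flap, left (+y) side, nearer the closed end: 0 = folded down flat over the lid rim, 1.57 = upright, more = leaning outward (to 2.2). Starts open; a stiff hinge (about 1 N at the tip) holds it where it is left. Flap 32 wide (along x), 31 long, 4 thick; shut on a seated lid its top is 10.5 mm above the mouth's rim, covering the outer 26 mm of the lid; shut without the lid it blocks the mouth.
- clip1_hinge (a point): Hinge axis of clip1 (along the dispenser's x) at the middle of the flap, 50 mm sideways from the middle of the mouth and 8.5 mm above the rim; fixed on the dispenser.
- clip1_tip (a point): Middle of the free edge of the flap clip1, 31 mm from its hinge; moves with the flap.
- clip2 (a joint): Angle of a steel clip flap, left (+y) side, nearer the tray: 0 = folded down flat over the lid rim, 1.57 = upright, more = leaning outward (to 2.2). Starts open; a stiff hinge (about 1 N at the tip) holds it where it is left. Flap 32 wide (along x), 31 long, 4 thick; shut on a seated lid its top is 10.5 mm above the mouth's rim, covering the outer 26 mm of the lid; shut without the lid it blocks the mouth.
- clip2_hinge (a point): Hinge axis of clip2 (along the dispenser's x) at the middle of the flap, 50 mm sideways from the middle of the mouth and 8.5 mm above the rim; fixed on the dispenser.
- clip2_tip (a point): Middle of the free edge of the flap clip2, 31 mm from its hinge; moves with the flap.
- clip3 (a joint): Angle of a steel clip flap, right (-y) side, nearer the closed end: 0 = folded down flat over the lid rim, 1.57 = upright, more = leaning outward (to 2.2). Starts open; a stiff hinge (about 1 N at the tip) holds it where it is left. Flap 32 wide (along x), 31 long, 4 thick; shut on a seated lid its top is 10.5 mm above the mouth's rim, covering the outer 26 mm of the lid; shut without the lid it blocks the mouth.
- clip3_hinge (a point): Hinge axis of clip3 (along the dispenser's x) at the middle of the flap, 50 mm sideways from the middle of the mouth and 8.5 mm above the rim; fixed on the dispenser.
- clip3_tip (a point): Middle of the free edge of the flap clip3, 31 mm from its hinge; moves with the flap.
- clip4 (a joint): Angle of a steel clip flap, right (-y) side, nearer the tray: 0 = folded down flat over the lid rim, 1.57 = upright, more = leaning outward (to 2.2). Starts open; a stiff hinge (about 1 N at the tip) holds it where it is left. Flap 32 wide (along x), 31 long, 4 thick; shut on a seated lid its top is 10.5 mm above the mouth's rim, covering the outer 26 mm of the lid; shut without the lid it blocks the mouth.
- clip4_hinge (a point): Hinge axis of clip4 (along the dispenser's x) at the middle of the flap, 50 mm sideways from the middle of the mouth and 8.5 mm above the rim; fixed on the dispenser.
- clip4_tip (a point): Middle of the free edge of the flap clip4, 31 mm from its hinge; moves with the flap.
- flux_jar: Bystander: amber jar, 60 diameter, 75 high. Origin: centre of its underside.
- nail_cup: Bystander: red cup of nails, 80 diameter at the top, about 120 high. Origin: centre of its underside.
- wood_block: Bystander: wooden block, 45 x 150 x 22. Origin: centre of its underside.
Mind the look-alikes: they are no part of the job. Of the things that look like the lid, take the one that is farthest to the robot's right at the start.

How it is judged:
On the way, in this order (a step that is already met when the one before it is completed fails the run):
1. every spool has rolled down the chute, axle across it (x of spool1 in the frame of dispenser between -0.05 and 0.125 m and y of spool1 in the frame of dispenser between -0.012 and 0.012 m and z of spool1 in the frame of dispenser between 0.02 and 0.13 m and angle between the x axis of each of spool1, spool2, spool3, spool4 and the y axis of dispenser, either way round below 0.2 rad and x of spool2 in the frame of dispenser between -0.05 and 0.125 m and y of spool2 in the frame of dispenser between -0.012 and 0.012 m and z of spool2 in the frame of dispenser between 0.02 and 0.13 m and x of spool3 in the frame of dispenser between -0.05 and 0.125 m and y of spool3 in the frame of dispenser between -0.012 and 0.012 m and z of spool3 in the frame of dispenser between 0.02 and 0.13 m and x of spool4 in the frame of dispenser between -0.05 and 0.125 m and y of spool4 in the frame of dispenser between -0.012 and 0.012 m and z of spool4 in the frame of dispenser between 0.02 and 0.13 m), for 0.2 s.
2. the lid is seated squarely on the mouth, all spools in the chute (all of step 1 and horizontal distance between lid and mouth below 0.01 m and z of lid in the frame of mouth between -0.004 and 0.004 m and angle between lid's own z axis and vertical below 0.06 rad and angle between the x axis of lid and the x axis of dispenser, either way round below 0.15 rad), for 0.2 s.
3. all four clips are folded down over the seated lid (horizontal distance between lid and mouth below 0.01 m and z of lid in the frame of mouth between -0.004 and 0.004 m and angle between lid's own z axis and vertical below 0.06 rad and angle between the x axis of lid and the x axis of dispenser, either way round below 0.15 rad and value of joint each of clip1, clip2, clip3, clip4 below 0.15 rad), for 0.2 s.
At the end, for the whole second after the job is handed in: Every spool at rest in the chute, rolled down out of the rear half of the mouth, axle within 0.2 rad of straight across; lid on the mouth within 10 mm and 0.15 rad, underside within 4 mm of the rim, level to 0.06 rad; all four clips below 0.15 rad; all at rest (all of step 1 and all of step 3 and linear speed of each of spool1, spool2, spool3, spool4, lid below 0.03 m/s); the robot touches nothing.
It fails at once if the flux jar is moved more than 3 cm (distance of flux_jar from where it was at the start of the episode above 0.03 m).
It fails at once if the nail cup is moved more than 3 cm (distance of nail_cup from where it was at the start of the episode above 0.03 m).
It fails at once if the wood block is moved more than 3 cm (distance of wood_block from where it was at the start of the episode above 0.03 m).
Of spool1, spool2, spool3, spool4 only 2 to 4 are there at a start; the rules pass over those that are not, and their reading is None.
At some moment in a run one of spool1, spool2, spool3, spool4, lid may be knocked a few centimetres aside while the robot is not near it.
Once in a run the grip may slacken for a moment while it holds something.
It also fails if it takes over 210 s, if anything falls off the work surface, if the arm or the gripper's body presses on something with over 40 N, if the wrist force passes 120 N, or if a joint passes its speed limit or range.

## Working session

There is one attempt and no reset: what is moved stays moved. The work goes in short steps, Python scripts to look and compute and a shell command to move; the robot and the scene stay as the last step left them, time stands still between calls to the robot, and variables do not carry over. Pictures are saved under pics/ and viewed, and the job is handed in when it is done.

```bash
ls; mkdir -p pics
python3 - <<'E'
from workcell import *
import cv2
s=observe();print(s)
for n in("scene","side","wrist"):
    c=capture(n);cv2.imwrite(f"pics/a_{n}.png",c["image"][:,:,::-1])
    print({k:v for k,v in c.items() if k!="image"})
E
```

```text
pics
{'clock': 0.0, 'joint_pos': array([ 9.96597099e-01,  3.13472970e-01,  1.49843864e+00,  1.69077800e-05,
        1.33098467e+00, -2.23374101e-01]), 'dq': array([ 0.00011247,  0.00082355,  0.00072476, -0.00158245, -0.0010542 ,
       -0.00055042]), 'tau': array([ 1.78733485e-04, -4.12270725e+01, -2.59742653e+01, -1.92038297e-04,
        4.17847827e-03, -8.63827495e-06]), 'position': array([0.18040755, 0.49299507, 0.40412259]), 'tcp_rot': array([[-9.39087965e-01,  3.43676116e-01, -7.21866002e-04],
       [ 3.43676739e-01,  9.39087387e-01, -1.08563185e-03],
       [ 3.04789518e-04, -1.26759236e-03, -9.99999150e-01]]), 'force': array([ 0.05802835, -0.15397943,  0.23767954]), 'wrist_torque': array([ 0.05159537, -0.04342287, -0.00348428]), 'gripper_width': 0.998242241852399}
{'fx': 374.44625514471335, 'fy': 374.44625514471335, 'cx': 319.4518653801614, 'cy': 200.52259121394536, 'origin': array([1.22845621, 0.01015355, 0.77736156]), 'rotation': array([[-0.0296254 , -0.67380184,  0.73831796],
       [ 0.99945047, -0.00898042,  0.03190779],
       [-0.01486912,  0.73885751,  0.67369762]])}
{'fx': 502.5569528871755, 'fy': 502.5569528871755, 'cx': 324.3185699979248, 'cy': 200.91062363702812, 'origin': array([0.02126353, 1.14772971, 1.17271056]), 'rotation': array([[-0.93032563,  0.22632196, -0.28856991],
       [-0.36648408, -0.60281336,  0.70873512],
       [-0.01355147,  0.76511072,  0.64375612]])}
{'fx': 321.68249761642227, 'fy': 321.68249761642227, 'cx': 315.9949280969177, 'cy': 201.5385767765176, 'hand_eye': array([[-4.08677127e-04,  9.63241771e-01,  2.68635669e-01,
         6.79755939e-02],
       [ 9.99999909e-01,  4.26789024e-04, -9.02309923e-06,
         6.84833165e-04],
       [-1.23342181e-04,  2.68635641e-01, -9.63241858e-01,
         3.07693151e-02],
       [ 0.00000000e+00,  0.00000000e+00,  0.00000000e+00,
         1.00000000e+00]])}
```

View pics/a_scene.png

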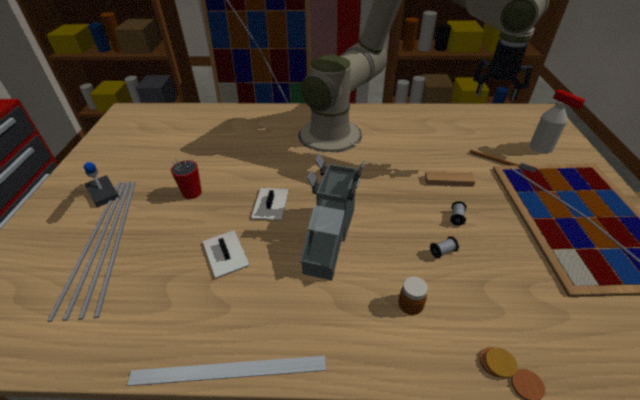

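View pics/a_side.png

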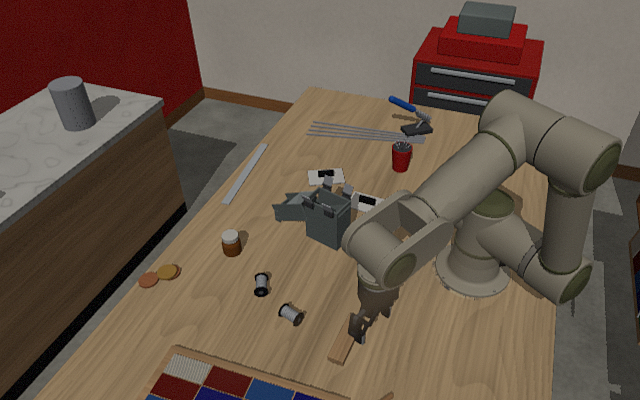

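View pics/a_wrist.png

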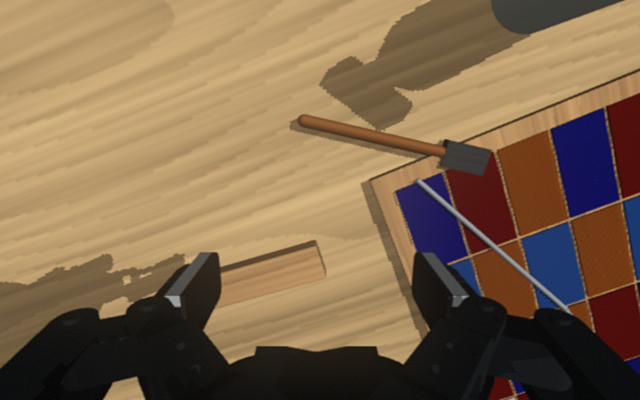

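```bash
cat > h.py <<'E'
from workcell import *
import cv2, numpy as np
def save(n,name):
    c=capture(n); cv2.imwrite(f"pics/{name}.png",c["image"][:,:,::-1]); return c
def campose(c,st=None):
    if "origin" in c: return np.array(c["origin"]),np.array(c["rotation"])
    R=np.array(st["tcp_rot"]);p=np.array(st["position"]);H=np.array(c["hand_eye"])
    return p+R@H[:3,3],R@H[:3,:3]
def ray(c,u,v,st=None):
    o,R=campose(c,st)
    return o,R@np.array([(u-c["cx"])/c["fx"],-(v-c["cy"])/c["fy"],-1])
def onz(c,u,v,z,st=None):
    o,d=ray(c,u,v,st); return o+d*(z-o[2])/d[2]
def proj(c,P,st=None):
    o,R=campose(c,st); q=R.T@(np.array(P)-o)
    return c["cx"]-c["fx"]*q[0]/q[2], c["cy"]+c["fy"]*q[1]/q[2]
def crop(c,name,x0,y0,x1,y1,k):
    im=c["image"][y0:y1,x0:x1,::-1]; cv2.imwrite(f"pics/{name}.png",cv2.resize(im,None,fx=k,fy=k,interpolation=cv2.INTER_CUBIC))
E
python3 - <<'E'
from h import *
c=capture("scene");d=capture("side")
crop(c,"b1",190,140,390,290,4)
crop(c,"b2",380,160,540,320,4)
crop(d,"b3",230,150,400,280,4)
for n,u,v,z in [("lidA",225,253,.01),("lidB",270,204,.01),("s1",458,213,.02),("s2",444,247,.02),("jar",413,300,.04),("cup",187,180,.06)]: print(n,onz(c,u,v,z))
E
```

```text
lidA [ 0.59708898 -0.2703589   0.01      ]
lidB [ 0.40506033 -0.17509376  0.01      ]
s1 [0.44633718 0.37407742 0.02      ]
s2 [0.57512521 0.30671033 0.02      ]
jar [0.75017747 0.19596749 0.04      ]
cup [ 0.35478531 -0.43073601  0.06      ]
```

View pics/b1.png

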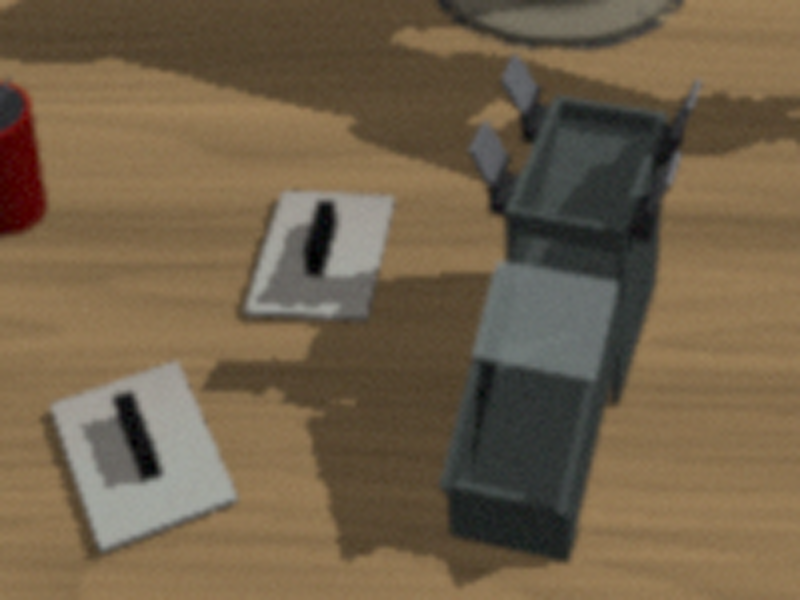

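View pics/b2.png

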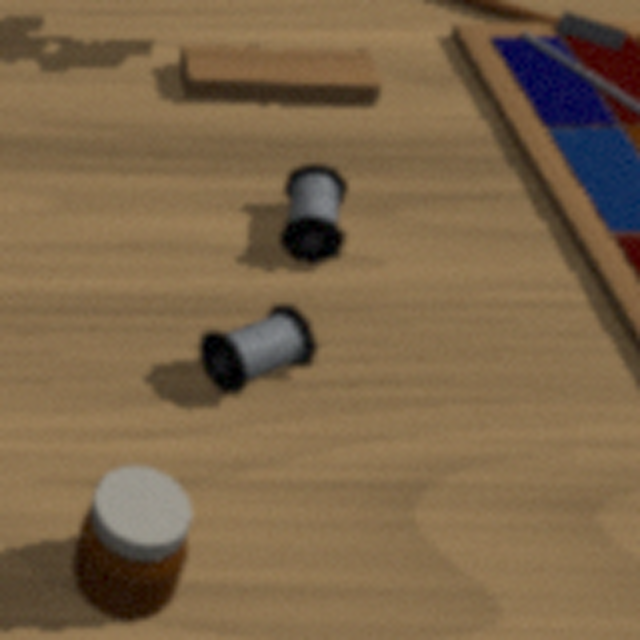

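View pics/b3.png

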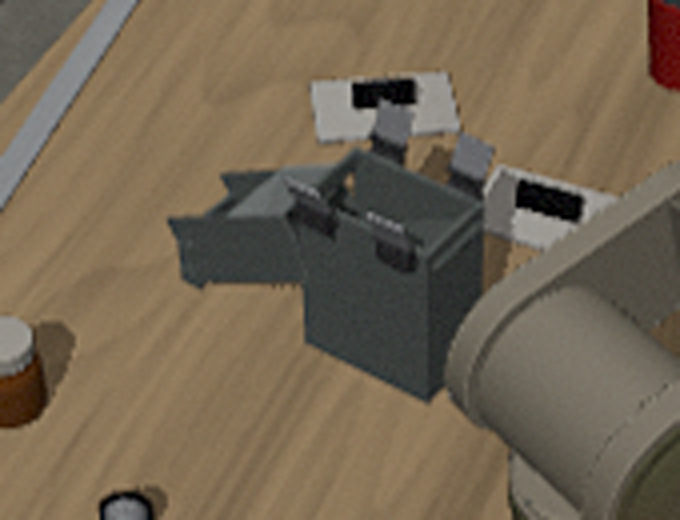

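Run:
```python
from h import *
c=capture("scene");d=capture("side")
P=[onz(c,u,v,.16) for u,v in [(329.2,165),(357,167.5),(347.5,198),(316.7,195.5)]]
for p in P: print(p)
m=sum(P)/4; a=(P[2]+P[3]-P[0]-P[1])/2; print("mouth",m,np.degrees(np.arctan2(a[1],a[0])),np.linalg.norm(a))
for u,v in [(303,274),(332.5,279.5)]: print(onz(c,u,v,0))
# side: corners of mouth
Q=[onz(d,230+u/4,150+v/4,.16) for u,v in [(362,150),(487,203),(430,252),(300,185)]]
for p in Q: print(p)
m=sum(Q)/4;print(m)
# spools ends scene & side
for z,(u,v) in [(.02,(380+315/4,160+178/4)),(.02,(380+312/4,160+238/4)),(.02,(380+287/4,160+333/4)),(.02,(380+225/4,160+360/4))]: print(onz(c,u,v,z))
for u,v in [(262,274),(261,292),(284,309),(297,320)]: print("side",onz(d,u,v,.02))
```

```text
[0.40766988 0.00326377 0.16      ]
[0.41811931 0.07848678 0.16      ]
[0.54174631 0.04968941 0.16      ]
[ 0.53345867 -0.02647206  0.16      ]
mouth [0.47524854 0.02624198 0.16      ] -13.207239249242416 0.12809603059770294
[ 0.65372719 -0.06022259  0.        ]
[0.66913558 0.01466165 0.        ]
[ 0.51146704 -0.02552329  0.16      ]
[0.39516262 0.00190816 0.16      ]
[0.41674455 0.07184358 0.16      ]
[0.54092948 0.0329776  0.16      ]
[0.46607592 0.02030151 0.16      ]
[0.41035334 0.38492729 0.02      ]
[0.4726958  0.36772902 0.02      ]
[0.56175061 0.32990248 0.02      ]
[0.5857176  0.28444589 0.02      ]
side [0.58896319 0.26696589 0.02      ]
side [0.55982111 0.33080539 0.02      ]
side [0.47040797 0.36279304 0.02      ]
side [0.4205128 0.3842674 0.02     ]
```

Lid candidates: A at scene (225,253), world y = -0.27; B at (270,204), y = -0.175. A fits, since it is farther to the robot's right (-y). I'll confirm it in a crop before grasping. The views show two spools, at (458,213) and (444,247). I'll move to look down on them.

```bash
python3 -m pendant '[[[0,0,0],[-34,-2,0],0],[[0,0,0],[-34,-2,0],0],[[0,0,0],[-34,-2,0],0],[[0,0,0],[-34,-2,0],0],[[0,0,0],[-34,-2,0],0],[[0,0,0],[-34,-2,0],0],[[0,0,0],[-34,-2,0],0],[[0,0,0],[-34,-2,0],0],[[0,0,0],[-34,-2,0],0],[[0,0,0],[-34,-2,0],0]]' 60
python3 - <<'E'
from h import *
save("wrist","c_w")
save("scene","c_s");save("side","c_d")
E
```

```text
clock: 1.35
position: [0.4921, 0.3579, 0.4046]
tcp_rot: [[-0.939, 0.343, -0.0], [0.343, 0.939, -0.0], [0.0, -0.0, -1.0]]
force: [-0.9, 0.2, -0.6]
gripper_width: 1.001
```

View pics/c_w.png

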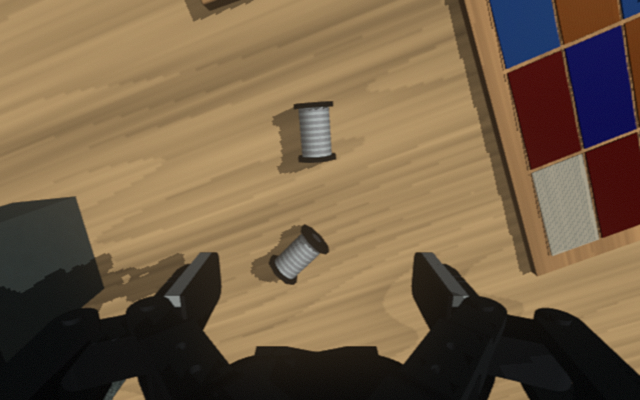

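View pics/c_d.png

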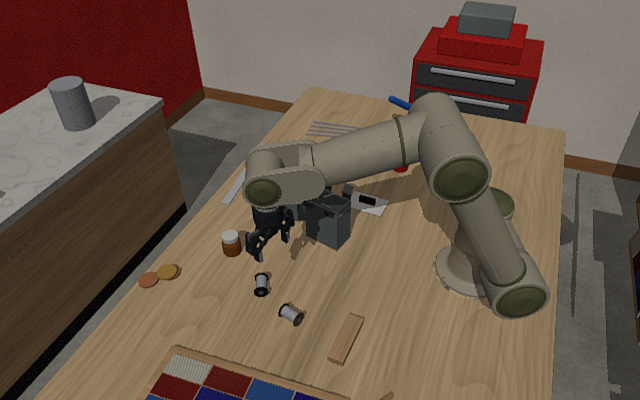

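S1 is at (316,131) with its axle near vertical, and S2 is at (299,256) with its axle diagonal. I'll measure the barrels with a mask.

```bash
cat >> h.py <<'E'
def barrels(c,st,z=.02,minA=300):
    hsv=cv2.cvtColor(c["image"],cv2.COLOR_RGB2HSV)
    m=((hsv[...,1]<45)&(hsv[...,2]>90)).astype(np.uint8)
    m=cv2.morphologyEx(m,cv2.MORPH_CLOSE,np.ones((5,5)))
    cs,_=cv2.findContours(m,cv2.RETR_EXTERNAL,cv2.CHAIN_APPROX_NONE)
    for k in cs:
        if cv2.contourArea(k)<minA: continue
        (u,v),(w,h),a=cv2.minAreaRect(k)
        b=cv2.boxPoints(((u,v),(w,h),a))
        e=[onz(c,*p,z,st) for p in b]
        e1=e[1]-e[0];e2=e[2]-e[1]
        print("px",(round(u),round(v)),"xy",onz(c,u,v,z,st)[:2].round(4),"sides",*[ (round(float(np.linalg.norm(q)),3),round(float(np.degrees(np.arctan2(q[1],q[0]))),1)) for q in (e1,e2)])
def shift(st,target):
    print("tool shift cm",(np.array(st["tcp_rot"]).T@(np.array(target)-st["position"])*100).round(2))
E
python3 - <<'E'
from h import *
st=observe();c=capture("wrist");barrels(c,st)
shift(st,[.444,.375,.30])
E
```

```text
px (296, 259) xy [0.5799 0.3008] sides (0.05, 116.5) (0.029, 22.6)
px (566, 204) xy [0.6223 0.616 ] sides (0.055, 84.4) (0.113, 4.9)
px (316, 132) xy [0.4479 0.3746] sides (0.029, 73.9) (0.052, -15.2)
tool shift cm [ 5.08 -0.05 10.49]
```

```bash
python3 - <<'E'
from h import *
shift(observe(),[.447,.3748,.18])
E
python3 -m pendant '[[[0,0,-3],[4.8,0.05,11],0],[[0,0,-3],[4.8,0.05,11],0],[[0,0,-3],[4.8,0.05,11],0],[[0,0,-3],[4.8,0.05,11],0],[[0,0,-3],[4.8,0.05,14],0],[[0,0,-3],[4.8,0.05,17],0],[[0,0,-3],[4.8,0.05,20],0],[[0,0,-3],[4.8,0.05,22.3],0],[[0,0,-3],[4.8,0.05,22.3],0],[[0,0,-3],[4.8,0.05,22.3],0]]' 60
python3 - <<'E'
from h import *
st=observe();c=save("wrist","d_w")
E
```

```text
tool shift cm [ 4.81  0.04 22.49]
clock: 2.55
position: [0.448, 0.3752, 0.1836]
tcp_rot: [[-0.956, 0.293, 0.002], [0.293, 0.956, 0.001], [-0.002, 0.002, -1.0]]
force: [0.4, 0.7, 0.1]
gripper_width: 0.997
```

View pics/d_w.png

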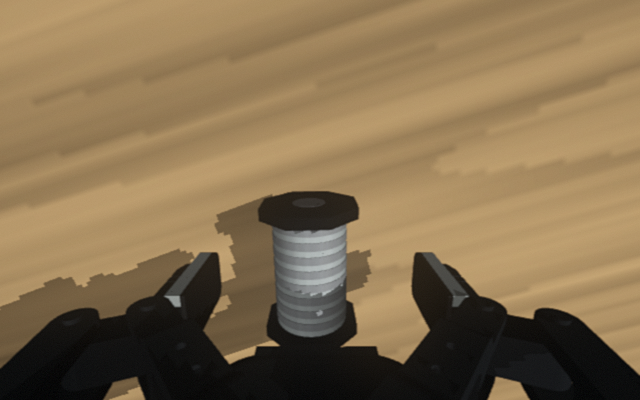

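The spool sits between the pads at (310,270), so I'll lower 4 mm, close and lift.

```bash
python3 -m pendant '[[[0,0,0],[0,0,0.4],0],[[0,0,0],[0,0,0.4],255],[[0,0,0],[0,0,0.4],255],[[0,0,0],[0,0,0.4],255],[[0,0,0],[0,0,0.4],255],[[0,0,0],[0,0,0.4],255],[[0,0,0],[0,0,0.4],255],[[0,0,0],[0,0,0.4],255],[[0,0,0],[0,0,0.4],255],[[0,0,0],[0,0,0.4],255],[[0,0,0],[0,0,-4],255],[[0,0,0],[0,0,-9],255],[[0,0,0],[0,0,-14],255],[[0,0,0],[0,0,-19],255],[[0,0,0],[0,0,-22],255],[[0,0,0],[0,0,-22],255],[[0,0,0],[0,0,-22],255]]' 60
python3 - <<'E'
from h import *
st=observe();c=save("wrist","e_w")
E
```

```text
clock: 4.3
position: [0.4472, 0.3748, 0.4031]
tcp_rot: [[-0.956, 0.293, 0.002], [0.293, 0.956, 0.001], [-0.002, 0.002, -1.0]]
force: [0.6, -0.6, -2.3]
gripper_width: 0.351
```

View pics/e_w.png

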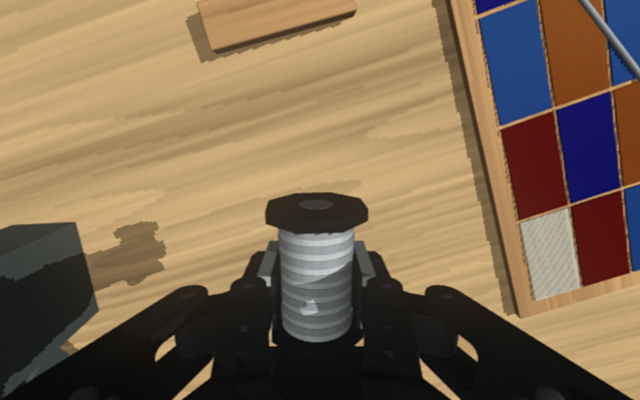

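Held, with width 0.351 (about 30 mm), axle along tool x. Next I'll carry it above the dispenser and turn it 86°, stopping short of the mouth to measure.

Run:
```python
from h import *
st=observe();c=capture("wrist")
R=st["tcp_rot"]
P=onz(c,316.5,205,st["position"][2]-.1596,st); print("flange hub, tool:",R.T@(P-st["position"]))
shift(st,[.454,-.054,.45])
```

```text
flange hub, tool: [0.03051369 0.00088761 0.15958886]
tool shift cm [-13.21 -40.8   -4.79]
```

```bash
python3 -m pendant '[[[0,0,8],[0,0,-4.8],255],[[0,0,16],[-1,-3,-4.8],255],[[0,0,24],[-2,-7,-4.8],255],[[0,0,32],[-4,-12,-4.8],255],[[0,0,40],[-6,-17,-4.8],255],[[0,0,48],[-7,-22,-4.8],255],[[0,0,56],[-9,-27,-4.8],255],[[0,0,64],[-10,-31,-4.8],255],[[0,0,72],[-11,-35,-4.8],255],[[0,0,80],[-12,-38,-4.8],255],[[0,0,86],[-13,-40.8,-4.8],255],[[0,0,86],[-13.2,-40.8,-4.8],255],[[0,0,86],[-13.2,-40.8,-4.8],255],[[0,0,86],[-13.2,-40.8,-4.8],255],[[0,0,86],[-13.2,-40.8,-4.8],255]]' 60
python3 - <<'E'
from h import *
st=observe();c=save("wrist","f_w");print(st["joint_pos"].round(2))
E
```

```text
clock: 5.9
position: [0.454, -0.0531, 0.4497]
tcp_rot: [[0.223, 0.975, -0.001], [0.975, -0.223, 0.0], [0.0, -0.001, -1.0]]
force: [0.1, 0.8, -1.9]
gripper_width: 0.36
[-0.37  0.13  1.61 -0.    1.4  -0.15]
```

View pics/f_w.png

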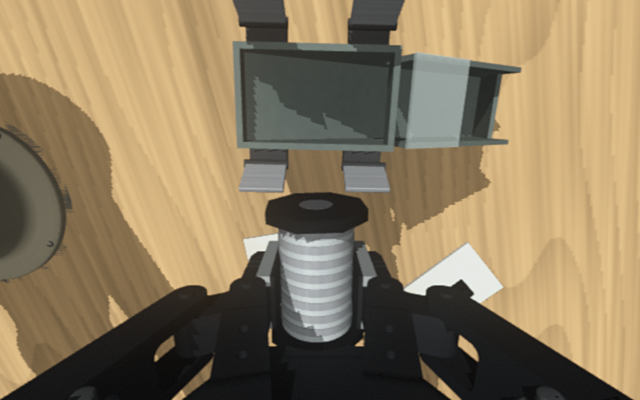

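The rim's outer corners are at about (234,42), (401,45), (400,148) and (236,148). Both flap pairs lean outward.

Run:
```python
from h import *
st=observe();c=capture("wrist")
crop(c,"f_c",215,0,425,210,3.8) if False else None
im=c["image"][20:210,215:425,::-1];cv2.imwrite("pics/f_c.png",cv2.resize(im,None,fx=3,fy=3,interpolation=cv2.INTER_CUBIC))
Q=[onz(c,u,v,.16,st) for u,v in [(234,42),(401,45),(400,148),(236,148)]]
for q in Q:print(q)
a=(Q[1]+Q[2]-Q[0]-Q[3])/2;b=(Q[0]+Q[1]-Q[2]-Q[3])/2
print("mouth",sum(Q)/4,np.degrees(np.arctan2(a[1],a[0])),np.degrees(np.arctan2(b[1],b[0]))-90,np.linalg.norm(a),np.linalg.norm(b))
```

```text
[0.4217267 0.0754865 0.16     ]
[0.54091417 0.0460016  0.16      ]
[ 0.52850556 -0.02829499  0.16      ]
[0.40081627 0.00103588 0.16      ]
mouth [0.47299068 0.02355725 0.16      ] -13.400313482483568 -12.62571276400351 0.12689309039850785 0.07621661907589262
```

View pics/f_c.png

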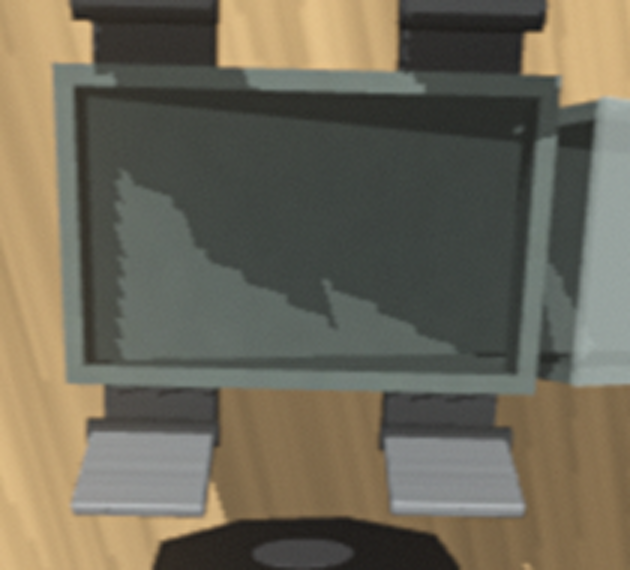

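Run:
```python
from h import *
st=observe();c=capture("wrist")
Q=[onz(c,u,v,.16,st) for u,v in [(233.3,41.3),(401.3,46),(392.7,150.3),(237.7,147.3)]]
a=(Q[1]+Q[2]-Q[0]-Q[3])/2;b=(Q[0]+Q[1]-Q[2]-Q[3])/2
m=sum(Q)/4
print("mouth",m,np.degrees(np.arctan2(a[1],a[0])),np.degrees(np.arctan2(b[1],b[0]))-90,np.linalg.norm(a),np.linalg.norm(b))
# target: spool 12 mm to +x of mouth centre along yaw -14.5; spool sits 0.5mm tool x
yaw=np.radians(-15);t=m+.010*np.array([np.cos(yaw),np.sin(yaw),0]);print(t)
t[2]=.40;shift(st,t);t[2]=.314;shift(st,t)
```

```text
mouth [0.4718809  0.02330309 0.16      ] -14.24366919975669 -14.175699817177133 0.12378191747253824 0.07679104131658268
[0.48154016 0.0207149  0.16      ]
tool shift cm [7.82 1.03 4.99]
tool shift cm [ 7.82  1.03 13.59]
```

```bash
python3 -m pendant '[[[0,0,1.3],[4,0.5,0],255],[[0,0,1.3],[7.8,1,0],255],[[0,0,1.3],[7.8,1,4],255],[[0,0,1.3],[7.8,1,8],255],[[0,0,1.3],[7.8,1,9],255],[[0,0,1.3],[7.8,1,9],255],[[0,0,1.3],[7.8,1,9],255]]' 60
python3 - <<'E'
from h import *
st=observe();c=save("wrist","g_w");c=save("scene","g_s");crop(c,"g_c",260,100,420,260,4)
E
```

```text
clock: 6.75
position: [0.4816, 0.0203, 0.3617]
tcp_rot: [[0.246, 0.969, 0.003], [0.969, -0.246, -0.001], [-0.0, 0.003, -1.0]]
force: [-0.2, -0.5, -1.1]
gripper_width: 0.353
```

View pics/g_w.png

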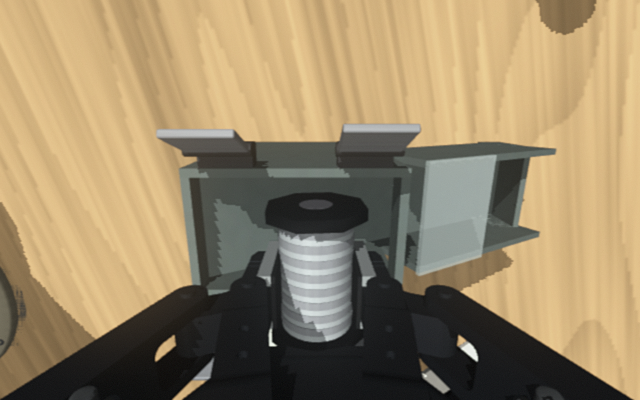

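View pics/g_c.png

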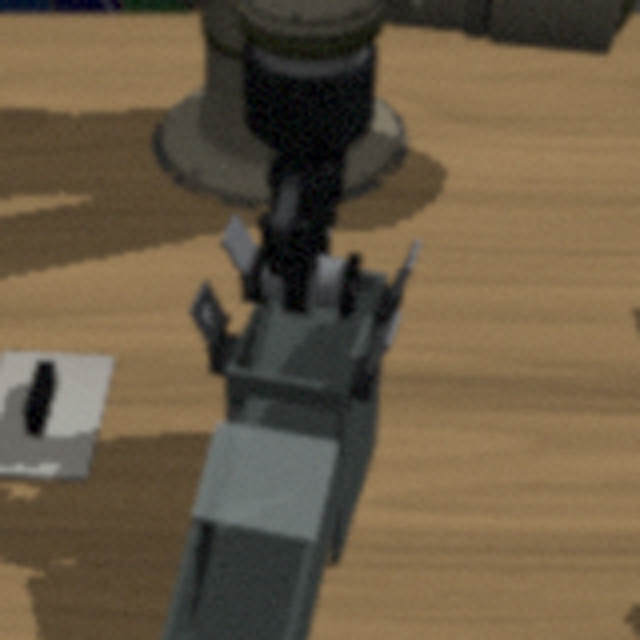

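Run:
```python
from h import *
st=observe();c=capture("wrist")
for u,v in [(250,169),(350,169),(250,178),(350,178),(193,230),(404,230)]:
  print((st["tcp_rot"].T@(onz(c,u,v,.16,st)-st["position"]))[:2].round(4))
P=onz(c,316.5,205,st["position"][2]-.1596,st); print(st["tcp_rot"].T@(P-st["position"]))
```

```text
[ 0.0392 -0.0352]
[0.0392 0.0184]
[ 0.0343 -0.0355]
[0.0343 0.0186]
[ 0.0044 -0.0694]
[0.0043 0.05  ]
[0.0313631  0.00040351 0.15960083]
```

```bash
python3 -m pendant '[[[0,0,0],[-0.05,0,1.5],255],[[0,0,0],[-0.05,0,3],255],[[0,0,0],[-0.05,0,4],255],[[0,0,0],[-0.05,0,4.8],255],[[0,0,0],[-0.05,0,4.8],255],[[0,0,0],[-0.05,0,4.8],255]]' 60
python3 -m pendant '[[[0,0,0],[0,0,0],110],[[0,0,0],[0,0,0],110],[[0,0,0],[0,0,0],110],[[0,0,0],[0,0,0],110],[[0,0,0],[0,0,0],110],[[0,0,0],[0,0,0],110],[[0,0,0],[0,0,-3],110],[[0,0,0],[0,0,-7],110],[[0,0,0],[0,0,-12],110],[[0,0,0],[0,0,-14],110],[[0,0,0],[0,0,-14],110]]' 60
python3 - <<'E'
from h import *
st=observe();c=save("wrist","h_w");c=save("scene","h_s");crop(c,"h_c",260,120,420,280,4)
E
```

```text
clock: 7.5
position: [0.4816, 0.0197, 0.314]
tcp_rot: [[0.246, 0.969, 0.003], [0.969, -0.246, -0.001], [-0.0, 0.004, -1.0]]
force: [0.7, -0.1, -2.0]
gripper_width: 0.351
clock: 8.6
position: [0.481, 0.0199, 0.4569]
tcp_rot: [[0.246, 0.969, 0.009], [0.969, -0.246, -0.002], [0.0, 0.01, -1.0]]
force: [0.1, -0.8, 0.4]
gripper_width: 0.565
```

View pics/h_w.png

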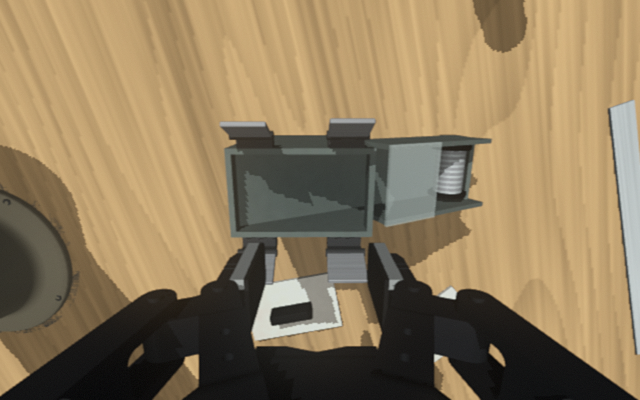

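View pics/h_c.png

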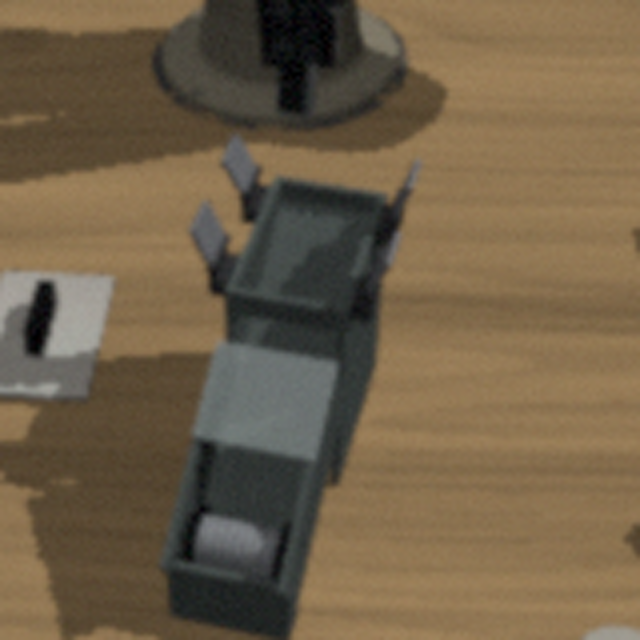

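Spool 1 has rolled into the tray, axle across, seen at wrist (452,173). Spool 2 is next.

```bash
python3 -m pendant '[[[0,0,-8],[5,1,0],0],[[0,0,-16],[10,2.2,0],0],[[0,0,-24],[15,3.3,0],0],[[0,0,-32],[20,4.5,2],0],[[0,0,-40],[25.8,5.7,5.7],0],[[0,0,-40],[25.8,5.7,5.7],0],[[0,0,-40],[25.8,5.7,5.7],0],[[0,0,-40],[25.8,5.7,5.7],0],[[0,0,-40],[25.8,5.7,5.7],0],[[0,0,-40],[25.8,5.7,5.7],0]]' 60
python3 - <<'E'
from h import *
st=observe();c=save("wrist","i_w");barrels(c,st)
save("scene","i_s");save("side","i_d")
E
```

```text
clock: 9.7
position: [0.5998, 0.2548, 0.3973]
tcp_rot: [[-0.433, 0.901, 0.004], [0.901, 0.433, -0.001], [-0.002, 0.003, -1.0]]
force: [-0.8, -0.3, -0.3]
gripper_width: 0.997
px (400, 290) xy [0.7542 0.173 ] sides (0.038, 36.1) (0.07, -51.3)
px (315, 123) xy [0.576 0.306] sides (0.029, 25.6) (0.051, -63.7)
```

View pics/i_w.png

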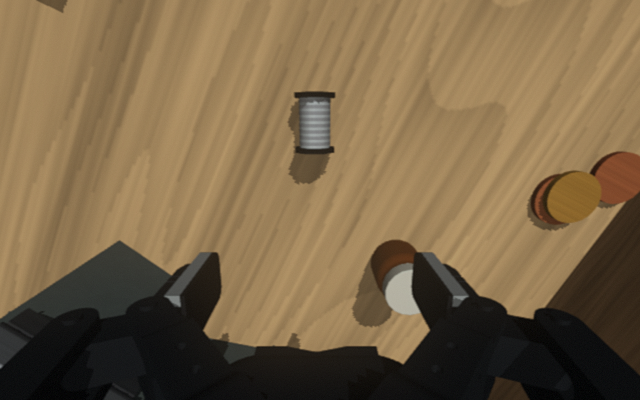

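View pics/i_d.png

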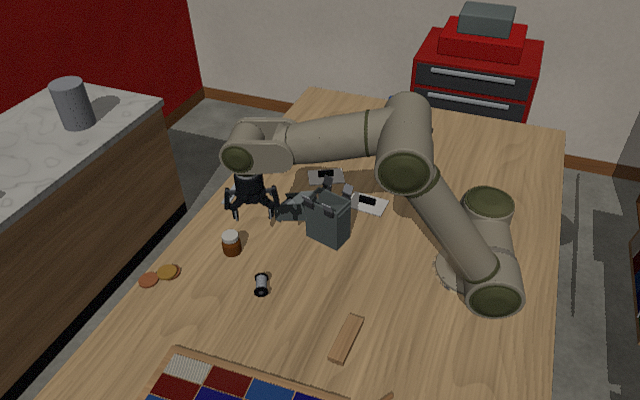

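Only S2 remains, at wrist (315,123) and side (261,284), well clear of the jar. I'll go straight down on it.

Run:
```python
from h import *
st=observe();shift(st,[.5755,.3055,.18])
```

```text
tool shift cm [ 5.63 -0.08 21.69]
```

```bash
python3 -m pendant '[[[0,0,0],[5.6,-0.1,4],0],[[0,0,0],[5.6,-0.1,8],0],[[0,0,0],[5.6,-0.1,12],0],[[0,0,0],[5.6,-0.1,15],0],[[0,0,0],[5.6,-0.1,18],0],[[0,0,0],[5.6,-0.1,20],0],[[0,0,0],[5.6,-0.1,21.7],0],[[0,0,0],[5.6,-0.1,21.7],0],[[0,0,0],[5.6,-0.1,21.7],0]]' 60
python3 - <<'E'
from h import *
save("wrist","j_w")
E
```

```text
clock: 10.75
position: [0.5758, 0.3051, 0.1808]
tcp_rot: [[-0.433, 0.901, 0.005], [0.901, 0.433, -0.0], [-0.002, 0.004, -1.0]]
force: [0.5, -0.3, 0.6]
gripper_width: 1.003
```

View pics/j_w.png

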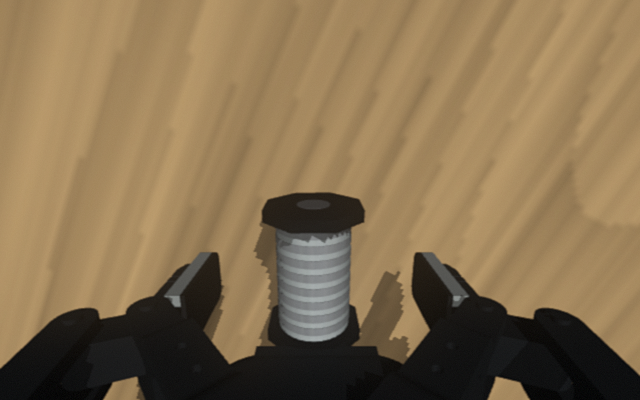

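The spool is centred between the pads at (314,270). I'll close and lift.

```bash
python3 -m pendant '[[[0,0,0],[0,0,0.1],255],[[0,0,0],[0,0,0.1],255],[[0,0,0],[0,0,0.1],255],[[0,0,0],[0,0,0.1],255],[[0,0,0],[0,0,0.1],255],[[0,0,0],[0,0,0.1],255],[[0,0,0],[0,0,0.1],255],[[0,0,0],[0,0,0.1],255],[[0,0,0],[0,0,0.1],255],[[0,0,0],[0,0,-4],255],[[0,0,0],[0,0,-9],255],[[0,0,0],[0,0,-14],255],[[0,0,0],[0,0,-19],255],[[0,0,0],[0,0,-24],255],[[0,0,0],[0,0,-27],255],[[0,0,0],[0,0,-27],255],[[0,0,0],[0,0,-27],255]]' 60
python3 - <<'E'
from h import *
st=observe();c=save("wrist","k_w")
shift(st,[.4816,.0197,.45])
E
```

```text
clock: 12.5
position: [0.5744, 0.3052, 0.45]
tcp_rot: [[-0.433, 0.901, 0.004], [0.901, 0.433, -0.0], [-0.002, 0.003, -1.0]]
force: [-0.0, -0.8, -3.1]
gripper_width: 0.349
tool shift cm [-21.7  -20.74  -0.03]
```

View pics/k_w.png

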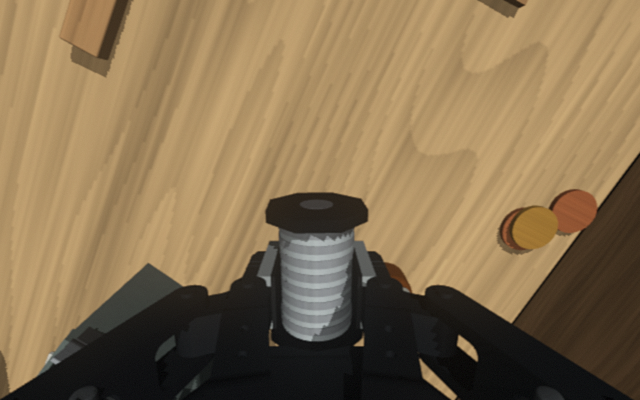

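```bash
python3 -m pendant '[[[0,0,8],[-3.5,-3.3,0],255],[[0,0,16],[-7,-6.6,0],255],[[0,0,24],[-10.5,-10,0],255],[[0,0,32],[-14,-13.3,0],255],[[0,0,39.9],[-18,-17,0],255],[[0,0,39.9],[-21.7,-20.7,0],255],[[0,0,39.9],[-21.7,-20.7,3],255],[[0,0,39.9],[-21.7,-20.7,6],255],[[0,0,39.9],[-21.7,-20.7,9],255],[[0,0,39.9],[-21.7,-20.7,9],255],[[0,0,39.9],[-21.7,-20.7,9],255],[[0,0,39.9],[-21.7,-20.7,9],255]]' 60
python3 - <<'E'
from h import *
st=observe();c=save("wrist","l_w");shift(st,[.4816,.0197,.314])
P=onz(c,316.5,205,st["position"][2]-.1596,st); print(st["tcp_rot"].T@(P-st["position"]))
E
```

```text
clock: 13.75
position: [0.4824, 0.0199, 0.3601]
tcp_rot: [[0.245, 0.969, 0.004], [0.969, -0.245, -0.001], [-0.0, 0.004, -1.0]]
force: [-0.5, -0.1, -2.8]
gripper_width: 0.353
tool shift cm [-0.04 -0.09  4.61]
[0.03136616 0.00040422 0.15958933]
```

View pics/l_w.png

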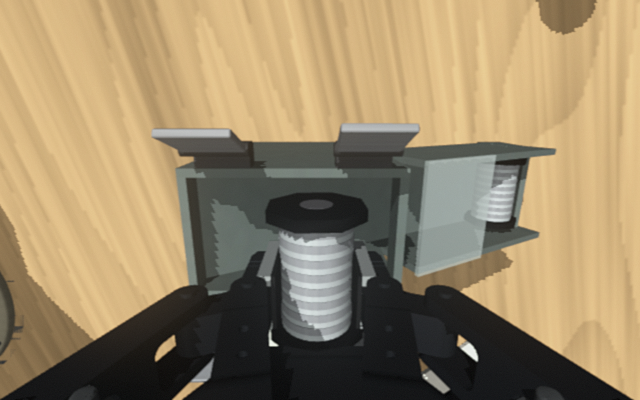

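The geometry matches the first spool, so I'll lower and release.

```bash
python3 -m pendant '[[[0,0,0],[0,-0.1,1.5],255],[[0,0,0],[0,-0.1,3],255],[[0,0,0],[0,-0.1,4],255],[[0,0,0],[0,-0.1,4.6],255],[[0,0,0],[0,-0.1,4.6],255],[[0,0,0],[0,-0.1,4.6],255]]' 60
python3 -m pendant '[[[0,0,0],[0,0,0],110],[[0,0,0],[0,0,0],110],[[0,0,0],[0,0,0],110],[[0,0,0],[0,0,0],110],[[0,0,0],[0,0,0],110],[[0,0,0],[0,0,0],110],[[0,0,0],[0,0,-3],110],[[0,0,0],[0,0,-7],110],[[0,0,0],[0,0,-12],110],[[0,0,0],[0,0,-14],110],[[0,0,0],[0,0,-14],110]]' 60
python3 - <<'E'
from h import *
st=observe();c=save("wrist","m_w");c=save("scene","m_s");crop(c,"m_c",190,120,390,290,4)
shift(st,[.56,-.3,.46])
E
```

```text
clock: 14.4
position: [0.4818, 0.0201, 0.3148]
tcp_rot: [[0.245, 0.969, 0.005], [0.969, -0.245, -0.002], [-0.0, 0.005, -1.0]]
force: [0.4, 0.1, -2.2]
gripper_width: 0.357
clock: 15.5
position: [0.481, 0.0204, 0.4577]
tcp_rot: [[0.245, 0.969, 0.011], [0.969, -0.245, -0.003], [-0.0, 0.011, -1.0]]
force: [-0.1, -0.3, -1.5]
gripper_width: 0.565
tool shift cm [-29.12  15.51  -0.06]
```

View pics/m_w.png

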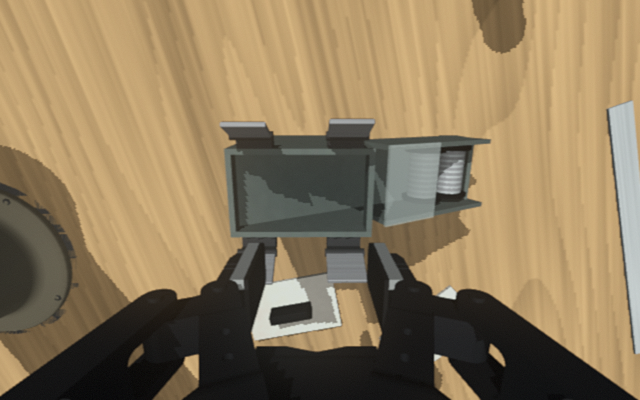

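View pics/m_c.png

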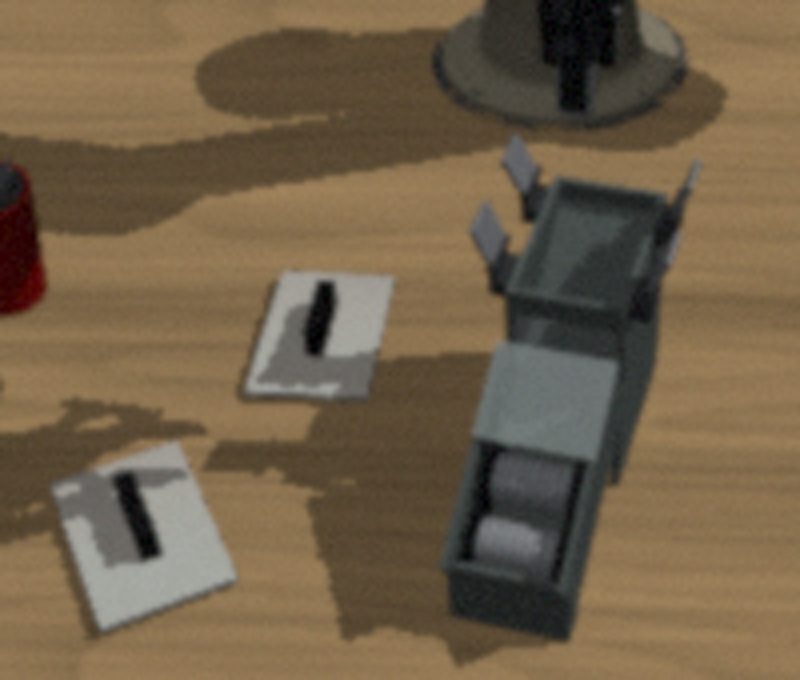

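Both spools are in the tray area, at wrist (425,172) and (452,172), axle across. Next I'll measure lid A from its corners.

Run:
```python
from h import *
c=capture("scene")
Q=[onz(c,190+u/4,120+v/4,.011) for u,v in [(50,485),(180,440),(237,580),(98,632)]]
for q in Q:print(q[:2])
a=(Q[2]+Q[3]-Q[0]-Q[1])/2;b=(Q[1]+Q[2]-Q[0]-Q[3])/2
print(sum(Q)/4,np.linalg.norm(a),np.degrees(np.arctan2(a[1],a[0])),np.linalg.norm(b),np.degrees(np.arctan2(b[1],b[0])))
crop(c,"n_c",190,180,310,290,6)
```

```text
[ 0.55785118 -0.34069617]
[ 0.51460431 -0.25979483]
[ 0.63627058 -0.19891804]
[ 0.67810848 -0.27888882]
[ 0.59670864 -0.26957446  0.011     ] 0.13562670754596085 26.890451309633782 0.09099348866693471 117.87422273933265
```

View pics/n_c.png

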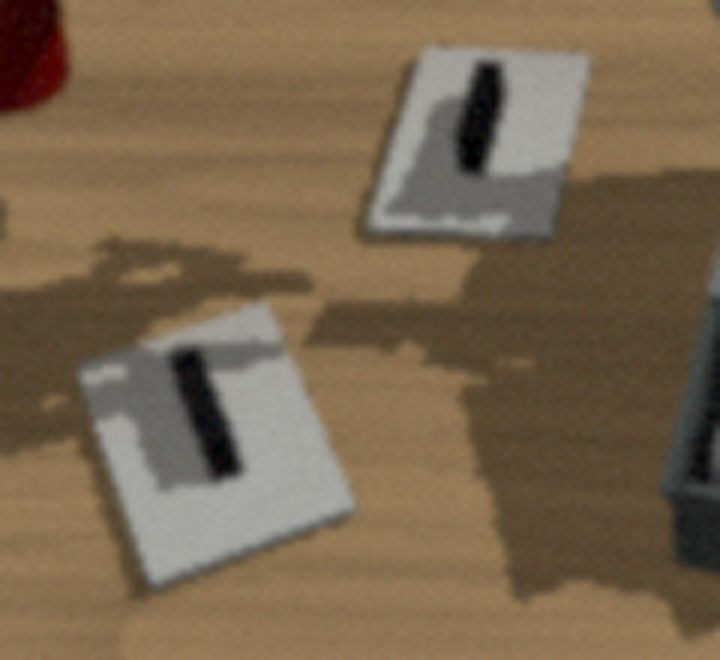

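View pics/m_s.png

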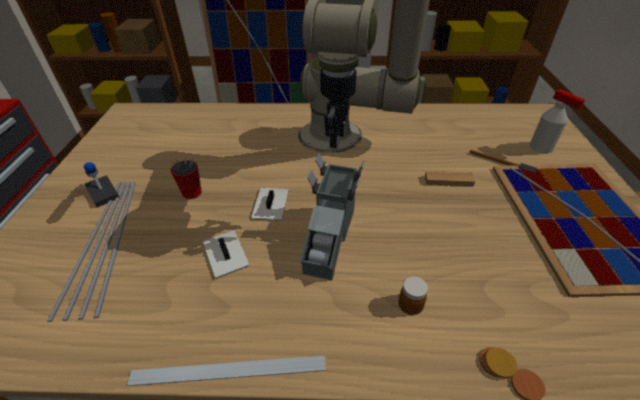

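Candidates in the enlarged crop: white plate A at scene (225,253), y = -0.27, and white plate B at (270,204), y = -0.175. A was farthest to the robot's right at the start, so A is the lid. I'll move above it.

```bash
python3 -m pendant '[[[0,0,8],[-4,2.2,0],0],[[0,0,16],[-8,4.4,0],0],[[0,0,24],[-12,6.6,0],0],[[0,0,32],[-16,9,0],0],[[0,0,40],[-20,11,0],0],[[0,0,48],[-24,13,2],0],[[0,0,48],[-28,15.3,3.7],0],[[0,0,48],[-28,15.3,3.7],0],[[0,0,48],[-28,15.3,3.7],0],[[0,0,48],[-28,15.3,3.7],0],[[0,0,48],[-28,15.3,3.7],0]]' 60
python3 - <<'E'
from h import *
st=observe();c=save("wrist","o_w")
E
```

```text
clock: 16.75
position: [0.5608, -0.2875, 0.4178]
tcp_rot: [[0.884, 0.468, 0.003], [0.468, -0.884, -0.002], [0.002, 0.003, -1.0]]
force: [0.2, 0.3, 0.4]
gripper_width: 1.002
```

View pics/o_w.png

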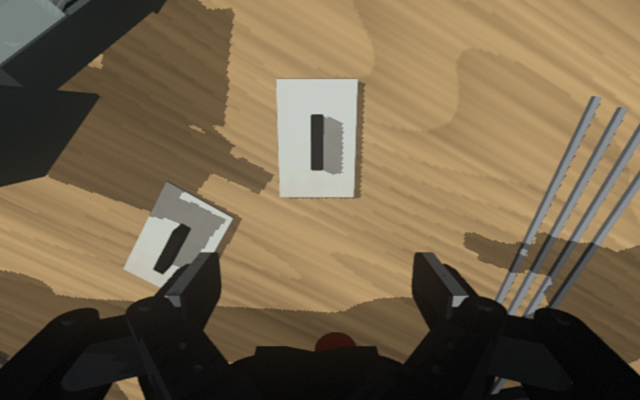

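Run:
```python
from h import *
st=observe();c=capture("wrist")
hsv=cv2.cvtColor(c["image"],cv2.COLOR_RGB2HSV)
m=((hsv[...,1]<40)&(hsv[...,2]>150)).astype(np.uint8);m[:, :250]=0;m[:,380:]=0;m[230:]=0
m=cv2.morphologyEx(m,cv2.MORPH_CLOSE,np.ones((25,25)))
k=max(cv2.findContours(m,0,2)[0],key=cv2.contourArea);print(cv2.minAreaRect(k))
Q=[onz(c,u,v,.011,st) for u,v in [(277,79),(357,79),(354,197),(279,197)]]
a=(Q[0]+Q[1]-Q[2]-Q[3])/2;b=(Q[1]+Q[2]-Q[0]-Q[3])/2;m=sum(Q)/4
print(m,np.linalg.norm(a),np.degrees(np.arctan2(a[1],a[0])),np.linalg.norm(b),np.degrees(np.arctan2(b[1],b[0])))
H=[onz(c,u,v,.037,st) for u,v in [(316.5,114),(316.5,171)]];print(H,sum(H)/2)
m[2]=.188;shift(st,m)
```

```text
((316.5, 137.5), (117.0, 81.0), 90.0)
[ 0.59444499 -0.27167819  0.011     ] 0.1339050944924249 27.642289956713924 0.08924985997575914 -62.1607928158534
[array([ 0.62078545, -0.25729483,  0.037     ]), array([ 0.5672619 , -0.28560629,  0.037     ])] [ 0.59402368 -0.27145056  0.037     ]
tool shift cm [ 3.66  0.09 22.99]
```

Lid centre is (0.594,-0.272), yaw 27.7°, and the tool is already aligned with it. Descending.

```bash
python3 -m pendant '[[[0,0,0],[3.6,0.1,4],0],[[0,0,0],[3.6,0.1,8],60],[[0,0,0],[3.6,0.1,12],120],[[0,0,0],[3.6,0.1,16],120],[[0,0,0],[3.6,0.1,19],120],[[0,0,0],[3.6,0.1,21],120],[[0,0,0],[3.6,0.1,22],120],[[0,0,0],[3.6,0.1,22.8],120],[[0,0,0],[3.6,0.1,22.8],120],[[0,0,0],[3.6,0.1,22.8],120]]' 60
python3 - <<'E'
from h import *
save("wrist","p_w")
E
```

```text
clock: 17.85
position: [0.5941, -0.2722, 0.191]
tcp_rot: [[0.884, 0.468, 0.005], [0.468, -0.884, -0.003], [0.003, 0.005, -1.0]]
force: [0.6, -0.6, 0.4]
gripper_width: 0.531
```

View pics/p_w.png

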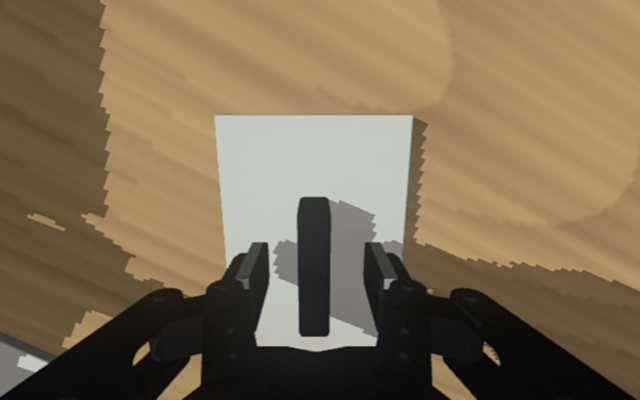

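```bash
python3 -m pendant '[[[0,0,0],[0,0,0.3],120],[[0,0,0],[0,0,0.3],255],[[0,0,0],[0,0,0.3],255],[[0,0,0],[0,0,0.3],255],[[0,0,0],[0,0,0.3],255],[[0,0,0],[0,0,0.3],255],[[0,0,0],[0,0,0.3],255],[[0,0,0],[0,0,0.3],255],[[0,0,0],[0,0,-3],255],[[0,0,0],[0,0,-7],255],[[0,0,0],[0,0,-12],255],[[0,0,0],[0,0,-17],255],[[0,0,0],[0,0,-22],255],[[0,0,0],[0,0,-25],255],[[0,0,0],[0,0,-25],255],[[0,0,0],[0,0,-25],255]]' 90
python3 - <<'E'
from h import *
st=observe();save("wrist","q_w")
shift(st,[.4719,.0233,.44])
E
```

```text
clock: 19.5
position: [0.5929, -0.2716, 0.4397]
tcp_rot: [[0.884, 0.468, 0.004], [0.468, -0.884, -0.002], [0.002, 0.003, -1.0]]
force: [-0.1, -0.5, -3.5]
gripper_width: 0.142
tool shift cm [  3.09 -31.72  -0.13]
```

View pics/q_w.png

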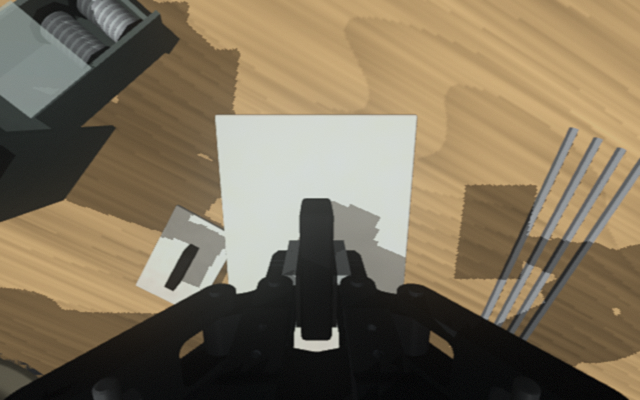

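```bash
python3 - <<'E'
from h import *
st=observe();c=capture("wrist");R=st["tcp_rot"]
for u,v in [(215,115),(416.5,115)]:
  o,d=ray(c,u,v,st);o=R.T@(o-st["position"]);d=R.T@d;print(o+d*(.177-o[2])/d[2])
E
python3 -m pendant '[[[0,0,7],[0.5,-5,0],255],[[0,0,14],[1,-10,0],255],[[0,0,21],[1.5,-15,0],255],[[0,0,28],[2,-20,0],255],[[0,0,35],[2.5,-25,0],255],[[0,0,42.1],[3,-29,0],255],[[0,0,42.1],[3.1,-31.7,0],255],[[0,0,42.1],[3.1,-31.7,0],255],[[0,0,42.1],[3.1,-31.7,0],255],[[0,0,42.1],[3.1,-31.7,0],255],[[0,0,42.1],[3.1,-31.7,0],255]]' 90
python3 - <<'E'
from h import *
st=observe();c=save("wrist","r_w");R=st["tcp_rot"]
shift(st,[.4719,.0233,.385])
print("yaw",np.degrees(np.arctan2(R[1,0],R[0,0])),R[:,2])
c=save("scene","r_s");crop(c,"r_c",240,100,420,260,4)
E
```

```text
[ 0.06738282 -0.04472185  0.177     ]
[0.0673471  0.04373532 0.177     ]
clock: 20.7
position: [0.4726, 0.0222, 0.4375]
tcp_rot: [[0.969, -0.247, 0.001], [-0.247, -0.969, -0.0], [0.001, 0.0, -1.0]]
force: [1.1, -0.2, -2.7]
gripper_width: 0.144
tool shift cm [-0.1  -0.09  5.25]
yaw -14.299459595890811 [ 5.01145699e-04 -2.91447855e-04 -9.99999832e-01]
```

View pics/r_w.png

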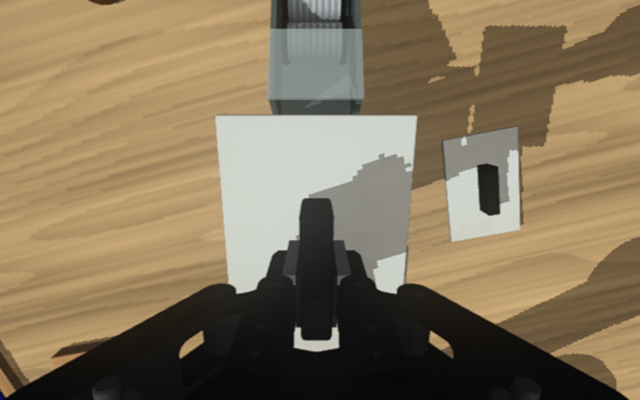

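View pics/r_c.png

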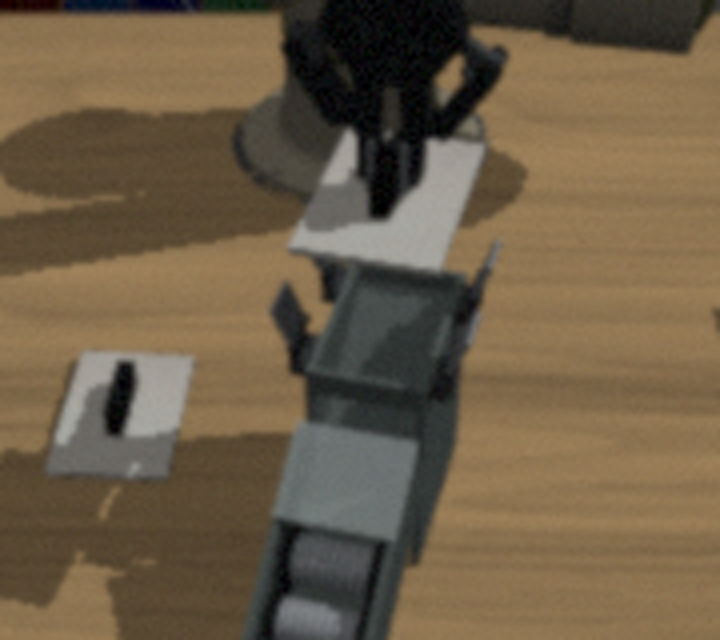

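```bash
python3 -m pendant '[[[0,0,0],[-0.1,0,3],255],[[0,0,0],[-0.1,0,6],255],[[0,0,0],[-0.1,0,7.5],255],[[0,0,0],[-0.1,0,8.3],255],[[0,0,0],[-0.1,0,8.3],255],[[0,0,0],[-0.1,0,8.3],255],[[0,0,0],[-0.1,0,8.3],255]]' 90
python3 - <<'E'
from h import *
st=observe();c=save("wrist","s_w");R=st["tcp_rot"]
shift(st,[.4719,.0233,.343])
c=save("scene","s_s");crop(c,"s_c",270,130,390,250,5)
d=save("side","s_d");crop(d,"s_dc",260,150,400,260,5)
E
```

```text
clock: 21.5
position: [0.4718, 0.0225, 0.3557]
tcp_rot: [[0.969, -0.247, 0.003], [-0.247, -0.969, -0.001], [0.003, -0.0, -1.0]]
force: [0.1, -0.7, -2.7]
gripper_width: 0.139
tool shift cm [-0.01 -0.08  1.27]
```

View pics/s_w.png

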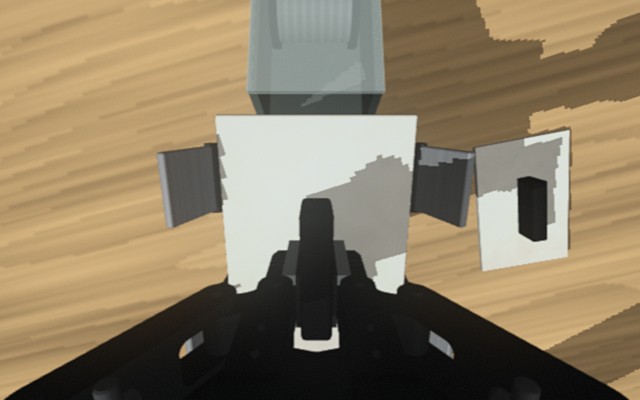

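View pics/s_c.png

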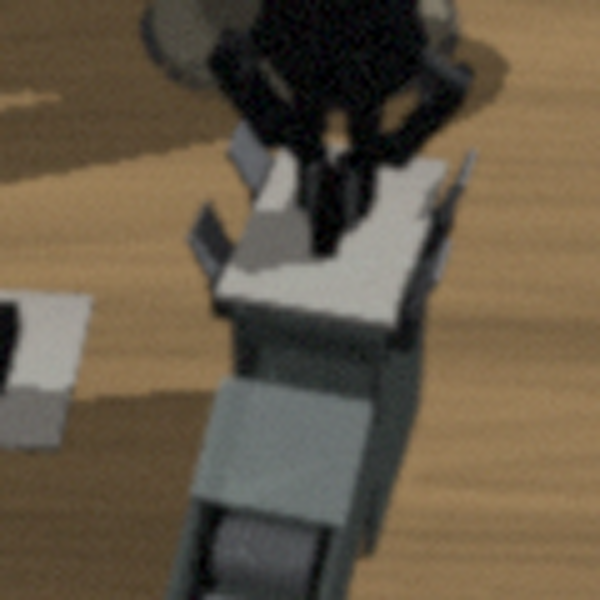

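View pics/s_dc.png

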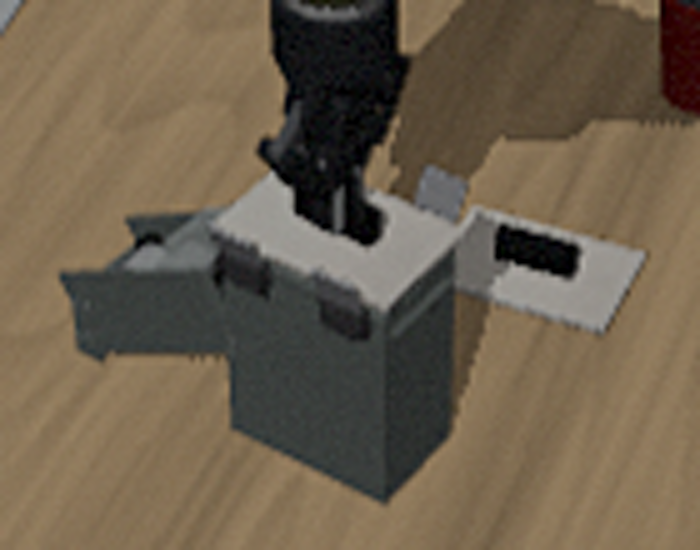

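The lid sits centred between the flap brackets, so I'll lower it gently.

```bash
python3 -m pendant '[[[0,0,0],[0,0,0.4],255],[[0,0,0],[0,0,0.8],255],[[0,0,0],[0,0,1.0],255],[[0,0,0],[0,0,1.1],255],[[0,0,0],[0,0,1.2],255],[[0,0,0],[0,0,1.2],255]]' 90
python3 -m pendant '[[[0,0,0],[0,0,0.1],255],[[0,0,0],[0,0,0.15],255],[[0,0,0],[0,0,0.15],255]]' 90
```

```text
clock: 22.25
position: [0.4716, 0.0226, 0.3436]
tcp_rot: [[0.969, -0.247, 0.002], [-0.247, -0.969, -0.001], [0.002, 0.0, -1.0]]
force: [-2.6, 0.7, 1.2]
gripper_width: 0.14
clock: 22.55
position: [0.4715, 0.0227, 0.3435]
tcp_rot: [[0.969, -0.247, 0.003], [-0.247, -0.969, -0.001], [0.003, 0.0, -1.0]]
force: [-7.7, 1.4, 14.2]
gripper_width: 0.141
```

```bash
python3 -m pendant '[[[0,0,0],[0,0,-0.1],255],[[0,0,0],[0,0,-0.1],135],[[0,0,0],[0,0,-0.1],135],[[0,0,0],[0,0,-0.1],135],[[0,0,0],[0,0,-0.1],135],[[0,0,0],[0,0,-0.1],135],[[0,0,0],[0,0,-2],135],[[0,0,0],[0,0,-6],135],[[0,0,0],[0,0,-10],135],[[0,0,0],[0,0,-12],135],[[0,0,0],[0,0,-12],135],[[0,0,0],[0,0,-12],135]]' 90
python3 - <<'E'
from h import *
st=observe();c=save("wrist","t_w");R=st["tcp_rot"]
c=save("scene","t_s");crop(c,"t_c",270,130,390,250,5)
d=save("side","t_d");crop(d,"t_dc",260,150,400,260,5)
E
```

```text
clock: 23.75
position: [0.4711, 0.0228, 0.4629]
tcp_rot: [[0.969, -0.247, 0.002], [-0.247, -0.969, -0.001], [0.002, 0.0, -1.0]]
force: [0.1, 0.8, -1.2]
gripper_width: 0.475
```

View pics/t_w.png

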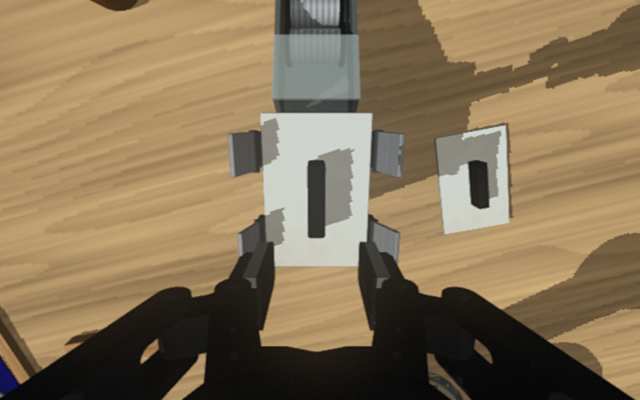

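View pics/t_c.png

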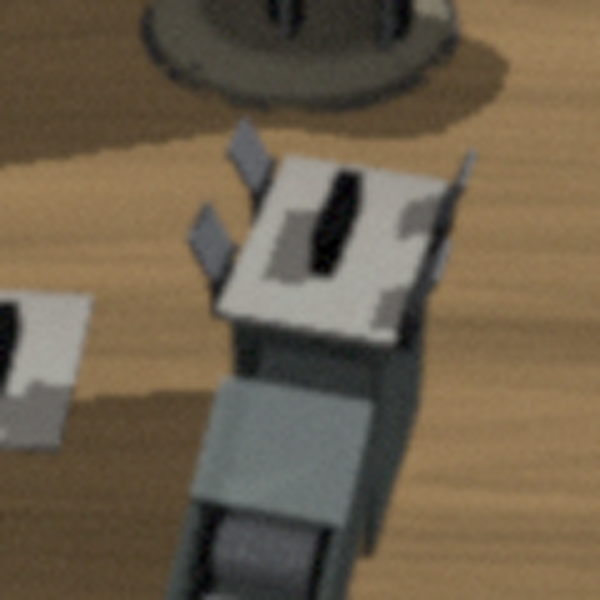

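View pics/t_dc.png

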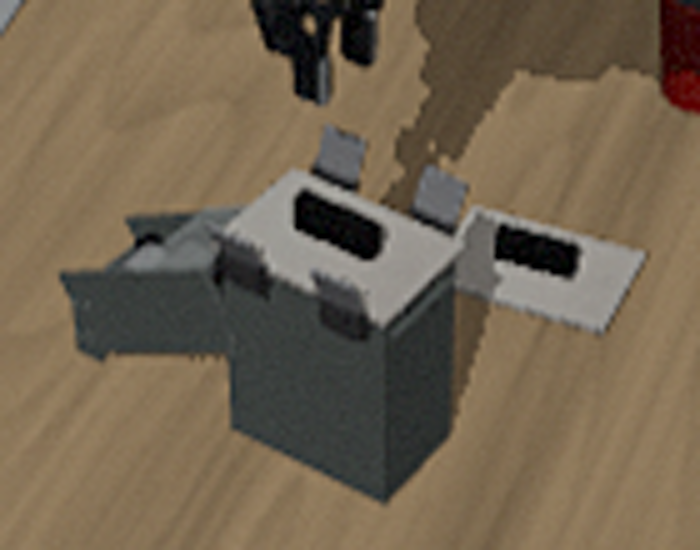

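```bash
cat >> h.py <<'E'
M=np.array([.4719,.0233,.16]);Y=np.radians(-14.2)
RD=np.array([[np.cos(Y),-np.sin(Y),0],[np.sin(Y),np.cos(Y),0],[0,0,1]])
def md(P): return RD.T@(np.asarray(P)-M)   # world -> mouth frame
def dm(p): return M+RD@np.asarray(p)
E
python3 - <<'E'
from h import *
st=observe();c=capture("wrist")
Q=[onz(c,u,v,.166,st) for u,v in [(260.5,113),(372.5,113),(360,266)]]
print("lid mid",md((Q[0]+Q[2])/2), "front edge",md(Q[0]),md(Q[1]))
for n,z,pts in [("baseR",.17,[(372,129),(370,175)]),("tipR",.198,[(405,132),(401,177)]),("tipL",.198,[(230,134),(232,177)]),("tiprearR",.198,[(399,236)]),("tiprearL",.198,[(239,236)]),("baserearR",.17,[(368,216)])]:
  for p in pts: print(n,(md(onz(c,*p,z,st))*1000).round(1))
crop(c,"t_w2",215,90,425,290,3.5) if 0 else cv2.imwrite("pics/t_w2.png",cv2.resize(c["image"][95:285,215:425,::-1],None,fx=3,fy=3,interpolation=cv2.INTER_CUBIC))
E
```

```text
lid mid [-9.40442686e-05  2.08015236e-03  6.00000000e-03] front edge [0.06695522 0.04402876 0.006     ] [ 0.06680204 -0.04511339  0.006     ]
baseR [ 54.6 -44.6  10. ]
baseR [ 17.5 -44.6  10. ]
tipR [ 53.9 -63.4  38. ]
tipR [ 21.4 -62.8  38. ]
tipL [52.7 61.1 38. ]
tipL [21.6 61.9 38. ]
tiprearR [-25.3 -64.5  38. ]
tiprearL [-25.   59.9  38. ]
baserearR [-18.1 -44.5  10. ]
```

View pics/t_w2.png

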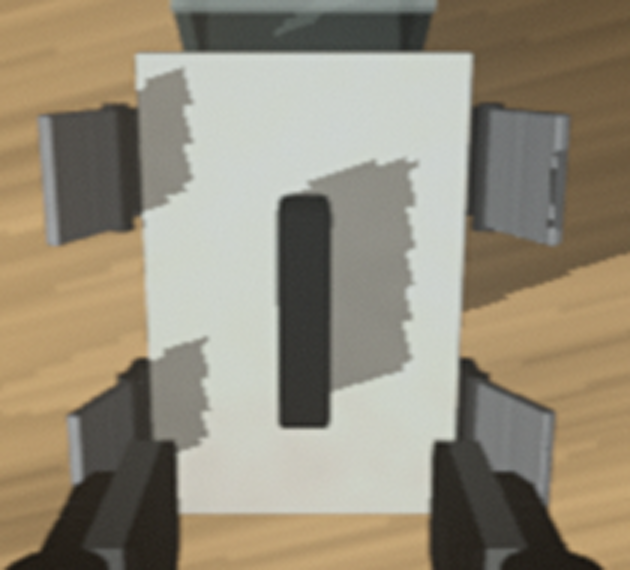

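The lid is seated: measured centre is about (-0.5,-0.5) mm and square to the mouth. The flaps are at mouth-frame x ≈ ±38, with tips at |y| ≈ 62 and z ≈ +38. I'll start with clip2 (+y, tray side): fingers shut, come down outside it, and sweep inward and down.

```bash
python3 -m pendant '[[[0,0,0],[2,-4,0],255],[[0,0,0],[3.8,-8.6,0],255],[[0,0,0],[3.8,-8.6,0],255],[[0,0,0],[3.8,-8.6,2],255],[[0,0,0],[3.8,-8.6,4],255],[[0,0,0],[3.8,-8.6,7],255],[[0,0,0],[3.8,-8.6,10],255],[[0,0,0],[3.8,-8.6,10.5],255],[[0,0,0],[3.8,-8.6,10.5],255],[[0,0,0],[3.8,-8.6,10.5],255]]' 60
python3 - <<'E'
from h import *
st=observe();print((md(st["position"]-[0,0,.173])*1000).round(1))
c=save("wrist","u_w");d=capture("side");crop(d,"u_d",260,130,400,260,5)
E
```

```text
clock: 24.95
position: [0.5295, 0.0966, 0.3589]
tcp_rot: [[0.969, -0.247, 0.003], [-0.247, -0.969, -0.001], [0.003, -0.0, -1.0]]
force: [-0.0, -0.0, -0.2]
gripper_width: -0.002
[37.9 85.2 25.9]
```

View pics/u_w.png

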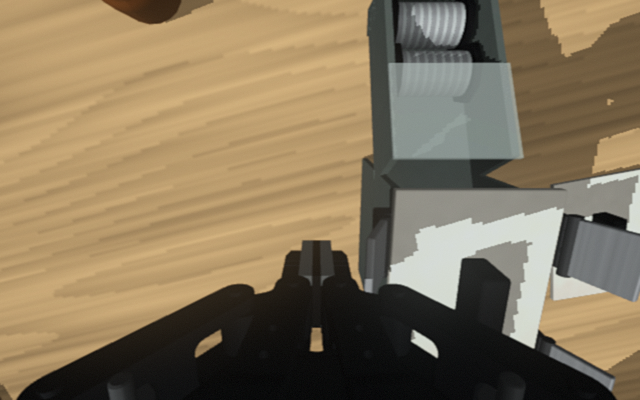

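View pics/u_d.png

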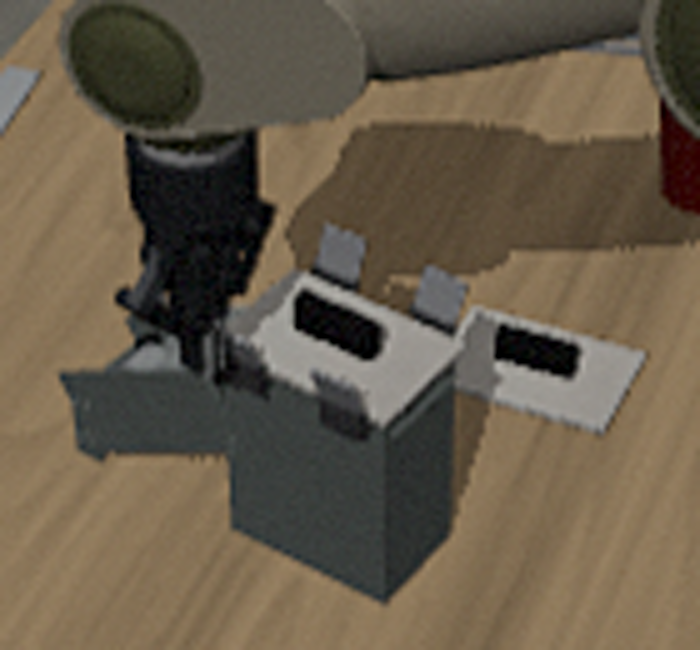

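```bash
python3 -m pendant '[[[0,0,0],[0,1.2,0],255],[[0,0,0],[0,2.5,0],255],[[0,0,0],[0,3.3,0],255],[[0,0,0],[0,4,0.1],255],[[0,0,0],[0,4.4,0.3],255],[[0,0,0],[0,4.8,0.6],255],[[0,0,0],[0,5.2,0.9],255],[[0,0,0],[0,5.5,1.2],255],[[0,0,0],[0,5.6,1.4],255],[[0,0,0],[0,5.6,1.55],255],[[0,0,0],[0,5.6,1.6],255],[[0,0,0],[0,5.6,1.6],255]]' 60
python3 - <<'E'
from h import *
st=observe();print((md(st["position"]-[0,0,.173])*1000).round(1))
c=save("wrist","v_w");d=capture("side");crop(d,"v_d",260,130,400,260,5)
E
```

```text
clock: 26.25
position: [0.5156, 0.0422, 0.3438]
tcp_rot: [[0.969, -0.246, 0.004], [-0.246, -0.969, -0.002], [0.004, 0.001, -1.0]]
force: [-4.8, -2.0, 9.7]
gripper_width: 0.004
[37.8 29.1 10.8]
```

View pics/v_w.png

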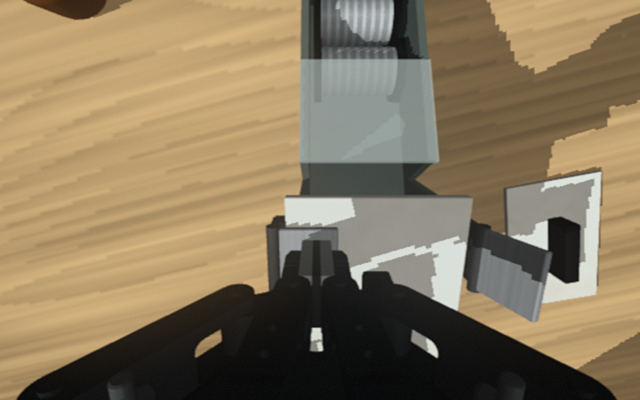

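View pics/v_d.png

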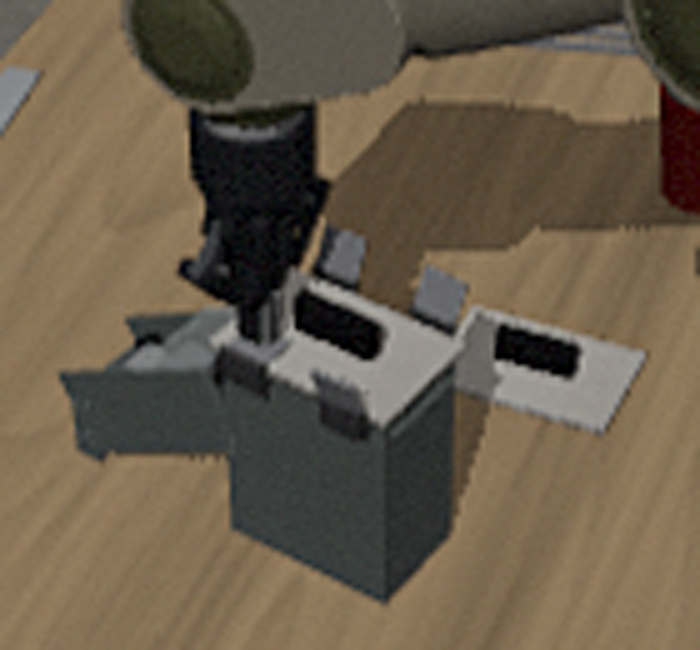

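Clip2 is flat: tips at 10.8 mm above the rim, 10 N contact. Clip1 is next.

```bash
python3 -m pendant '[[[0,0,0],[0,0,-2.5],255],[[0,0,0],[0,0,-5.5],255],[[0,0,0],[-2,-2.5,-5.5],255],[[0,0,0],[-5,-4.5,-5.5],255],[[0,0,0],[-7.6,-5.8,-5.5],255],[[0,0,0],[-7.6,-5.8,-5.5],255],[[0,0,0],[-7.6,-5.8,-4],255],[[0,0,0],[-7.6,-5.8,-1.6],255],[[0,0,0],[-7.6,-5.8,-1.6],255],[[0,0,0],[-7.6,-5.8,-1.6],255]]' 60
python3 - <<'E'
from h import *
st=observe();print((md(st["position"]-[0,0,.173])*1000).round(1))
c=save("wrist","w_w")
E
```

```text
clock: 27.35
position: [0.4566, 0.117, 0.3598]
tcp_rot: [[0.969, -0.247, 0.003], [-0.247, -0.969, -0.002], [0.004, 0.001, -1.0]]
force: [0.3, -0.6, 0.0]
gripper_width: -0.002
[-37.8  87.   26.8]
```

View pics/w_w.png

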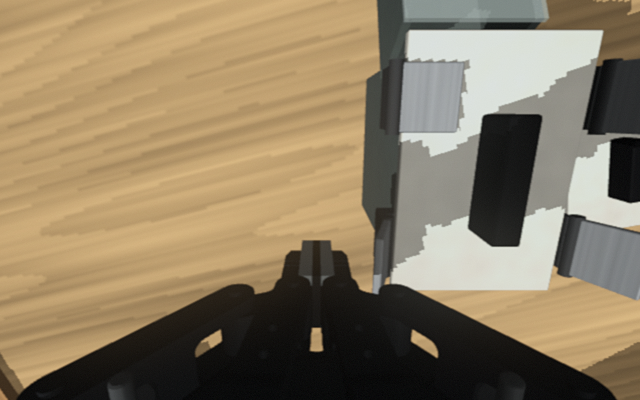

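Clip2 is down, at (432,97). I'll sweep clip1 the same way.

```bash
python3 -m pendant '[[[0,0,0],[0,1.4,0],255],[[0,0,0],[0,2.7,0],255],[[0,0,0],[0,3.5,0],255],[[0,0,0],[0,4.2,0.2],255],[[0,0,0],[0,4.6,0.4],255],[[0,0,0],[0,5,0.7],255],[[0,0,0],[0,5.4,1],255],[[0,0,0],[0,5.7,1.3],255],[[0,0,0],[0,5.8,1.5],255],[[0,0,0],[0,5.8,1.65],255],[[0,0,0],[0,5.8,1.7],255],[[0,0,0],[0,5.8,1.7],255]]' 60
python3 - <<'E'
from h import *
st=observe();print((md(st["position"]-[0,0,.173])*1000).round(1))
E
```

```text
clock: 28.6
position: [0.4424, 0.0607, 0.3438]
tcp_rot: [[0.969, -0.246, 0.005], [-0.246, -0.969, -0.003], [0.005, 0.002, -1.0]]
force: [-2.5, -1.6, 5.9]
gripper_width: -0.001
[-37.8  29.   10.8]
```

```bash
python3 -m pendant '[[[0,0,0],[0,0,-2.5],255],[[0,0,0],[0,0,-5.5],255],[[0,0,0],[0,1,-6],255],[[0,0,0],[0,5,-6],255],[[0,0,0],[0,9,-6],255],[[0,0,0],[0,11.7,-6],255],[[0,0,0],[0,11.7,-6],255],[[0,0,0],[0,11.7,-4],255],[[0,0,0],[0,11.7,-1.6],255],[[0,0,0],[0,11.7,-1.6],255],[[0,0,0],[0,11.7,-1.6],255]]' 60
python3 - <<'E'
from h import *
st=observe();print((md(st["position"]-[0,0,.173])*1000).round(1))
c=save("wrist","x_w")
E
```

```text
clock: 29.7
position: [0.4137, -0.0524, 0.3603]
tcp_rot: [[0.969, -0.246, 0.004], [-0.246, -0.969, -0.003], [0.005, 0.002, -1.0]]
force: [-0.1, 0.2, 0.5]
gripper_width: -0.002
[-37.9 -87.6  27.3]
```

View pics/x_w.png

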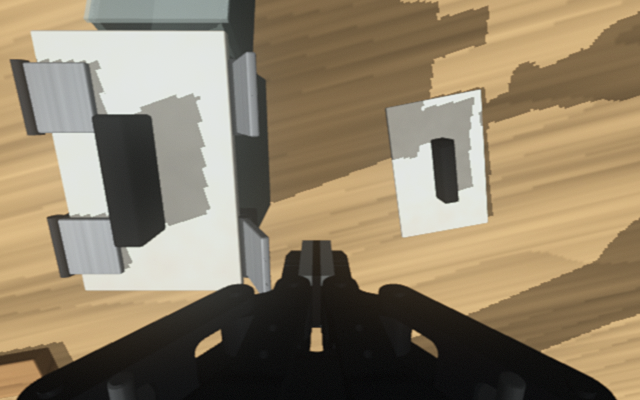

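Clips 1 and 2 are flat, at (90,245) and (65,97). Now I'll sweep clip3 from the -y side.

```bash
python3 -m pendant '[[[0,0,0],[0,-1.4,0],255],[[0,0,0],[0,-2.7,0.1],255],[[0,0,0],[0,-3.5,0.1],255],[[0,0,0],[0,-4.2,0.2],255],[[0,0,0],[0,-4.6,0.4],255],[[0,0,0],[0,-5,0.7],255],[[0,0,0],[0,-5.4,1],255],[[0,0,0],[0,-5.7,1.3],255],[[0,0,0],[0,-5.8,1.5],255],[[0,0,0],[0,-5.8,1.7],255],[[0,0,0],[0,-5.8,1.75],255],[[0,0,0],[0,-5.8,1.75],255]]' 60
python3 - <<'E'
from h import *
st=observe();print((md(st["position"]-[0,0,.173])*1000).round(1))
E
python3 -m pendant '[[[0,0,0],[0,0,-2.5],255],[[0,0,0],[0,0,-5.5],255],[[0,0,0],[2,2.5,-5.5],255],[[0,0,0],[5,4.5,-5.5],255],[[0,0,0],[7.6,5.8,-5.5],255],[[0,0,0],[7.6,5.8,-5.5],255],[[0,0,0],[7.6,5.8,-4],255],[[0,0,0],[7.6,5.8,-1.6],255],[[0,0,0],[7.6,5.8,-1.6],255],[[0,0,0],[7.6,5.8,-1.6],255]]' 60
python3 - <<'E'
from h import *
st=observe();print((md(st["position"]-[0,0,.173])*1000).round(1))
c=save("wrist","y_w")
E
```

```text
clock: 30.95
position: [0.428, 0.0039, 0.3438]
tcp_rot: [[0.969, -0.246, 0.005], [-0.246, -0.969, -0.003], [0.006, 0.001, -1.0]]
force: [-3.2, 1.2, 9.0]
gripper_width: -0.002
[-37.7 -29.6  10.8]
clock: 31.95
position: [0.4873, -0.0708, 0.3607]
tcp_rot: [[0.969, -0.245, 0.005], [-0.245, -0.969, -0.002], [0.005, 0.001, -1.0]]
force: [0.7, -0.1, 0.6]
gripper_width: 0.0
[ 38.  -87.4  27.7]
```

View pics/y_w.png

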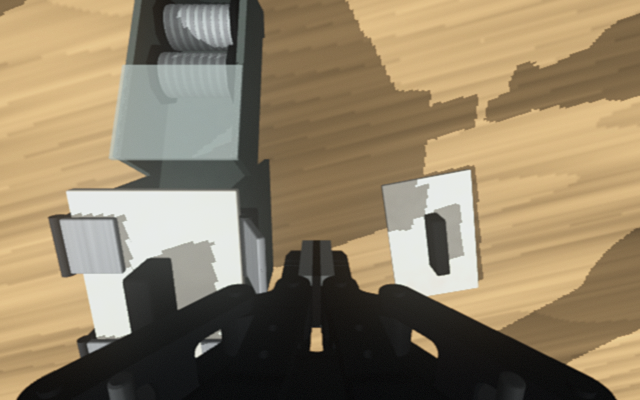

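Clip4 is the last, at (253,250).

```bash
python3 -m pendant '[[[0,0,0],[0,-1.4,0],255],[[0,0,0],[0,-2.7,0.1],255],[[0,0,0],[0,-3.5,0.1],255],[[0,0,0],[0,-4.2,0.2],255],[[0,0,0],[0,-4.6,0.4],255],[[0,0,0],[0,-5,0.7],255],[[0,0,0],[0,-5.4,1],255],[[0,0,0],[0,-5.7,1.3],255],[[0,0,0],[0,-5.8,1.6],255],[[0,0,0],[0,-5.8,1.75],255],[[0,0,0],[0,-5.8,1.8],255],[[0,0,0],[0,-5.8,1.8],255]]' 60
python3 - <<'E'
from h import *
st=observe();print((md(st["position"]-[0,0,.173])*1000).round(1))
E
python3 -m pendant '[[[0,0,0],[0,0,-2.5],255],[[0,0,0],[0,0,-6],255],[[0,0,0],[-4,0,-10],255],[[0,0,0],[-8,-1,-14],255],[[0,0,0],[-11,-3,-16],255],[[0,0,0],[-11,-3,-16],255],[[0,0,0],[-11,-3,-16],255],[[0,0,0],[-11,-3,-16],255]]' 60
python3 - <<'E'
from h import *
c=save("wrist","z_w");c=save("scene","z_s");crop(c,"z_c",270,130,390,250,5)
d=save("side","z_d");crop(d,"z_dc",260,130,400,260,5)
E
```

```text
clock: 33.2
position: [0.5017, -0.0145, 0.3438]
tcp_rot: [[0.969, -0.246, 0.007], [-0.246, -0.969, -0.002], [0.007, 0.0, -1.0]]
force: [-3.0, 2.5, 6.8]
gripper_width: -0.005
[ 38.2 -29.3  10.8]
clock: 34.0
position: [0.4019, 0.0415, 0.502]
tcp_rot: [[0.969, -0.246, 0.005], [-0.246, -0.969, -0.002], [0.006, 0.001, -1.0]]
force: [0.1, -0.1, -0.2]
gripper_width: 0.001
```

View pics/z_w.png

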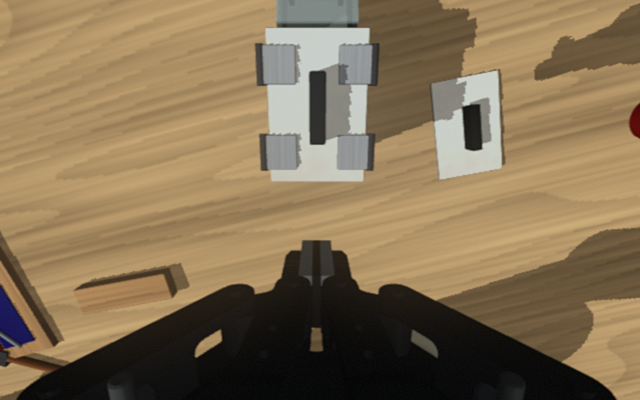

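View pics/z_c.png

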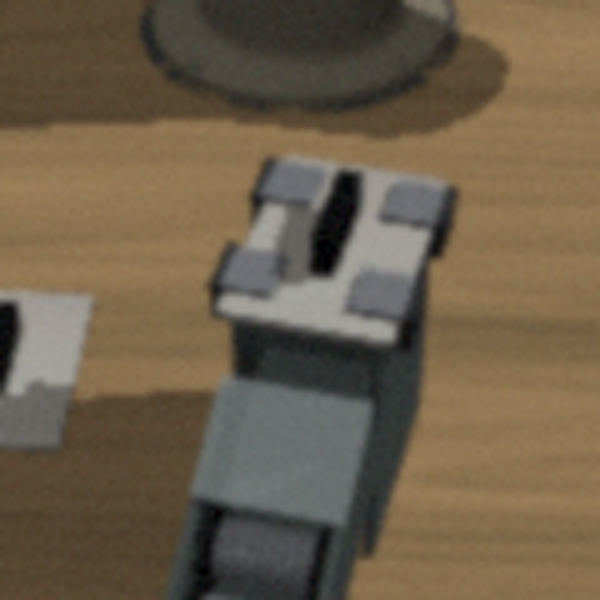

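View pics/z_dc.png

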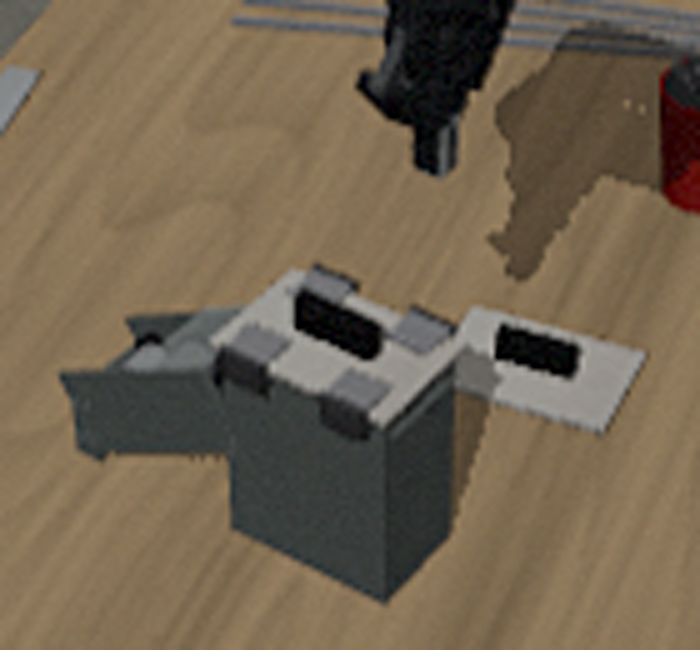

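View pics/z_d.png

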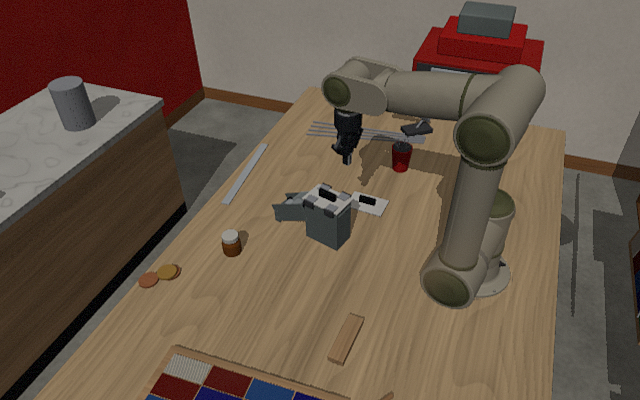

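All four flaps lie flat on the lid, at wrist (281,63), (357,63), (283,151) and (355,151). No spools remain on the bench, the bystanders are in place and the arm is clear.

Run:
```python
from workcell import *
print(close_job())
```

```text
the job is handed in; nothing more can be done
None
```

The dispenser is refilled, lidded and clipped, and I handed the job in at about 34 s of the 210 s allowed. I got no verdict back.

- **Spools:** There were two on the bench. Both went into the mouth axle across and rolled down to queue at the tray. The last pictures show no others.
- **Lid:** I took the plate farthest to the robot's right at the start (y = -0.27, against -0.175 for the other). It measured within about 1 mm of the mouth centre, square, and at seated height.
- **Clips:** I folded clips 2, 1, 3 and 4 down in that order. At the end of each sweep the fingertips were 10.8 mm above the rim; a shut flap's top is at 10.5 mm. The last views show all four flat on the rim.
- **Bystanders:** The jar, cup and block look unmoved in the last pictures, and the arm finished clear of everything.

No check failed or disagreed at the end. An early rough reading of the mouth's position differed by about 1 cm between the scene and side cameras; I used the wrist camera's closer measurement instead.

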